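# Drift the source slides into line and prove them with the straightedge

### The arm

A 6-joint arm with a two-finger parallel gripper is mounted at the origin on the work surface. World frame = base frame: x ahead of the robot, y to its left, z up, the work surface at z = 0. Lengths are in mm, angles in rad, forces in N, time in s.
With the tool pointing down it reaches from about 275 to 825 mm from the base axis. Payload 4.9 kg.
Tool frame: the origin (TCP) lies at the very end of the fingers, on their centre line; the grasp point (between the pads) lies 19 mm behind it; z points along the fingers, y is the direction in which the jaws open and shut (so a half turn about z gives the same grasp; the last joint's range is limited). The gripper opens to 85 mm and grips with 20 to 120 N. Pads are 22 mm wide; open, the fingers measure 114 mm over their backs; the gripper's body (76 mm by 85 mm) begins 54 mm behind the grasp point. The pads swing forward as they close: fully open they stand 13 mm farther back than shut.
Start: joints at [1.108, 0.326, -0.193, 1.052, 0, 1.437], TCP at [177.594, 520.556, 192.681] pointing down, gripper open.
Joint ranges: [-2.65, 2.65], [-0.97, 1.79], [-1.3, 1.35], [-1.93, 2.1], [-1.47, 1.37], [-3.14, 3.14]. Speed limits (rad/s): [2.57, 2.57, 3.14, 3.14, 3.14, 3.14].

### API

Orientations are given as a unit quaternion [w, x, y, z].
In Python, from rig import arm gives the robot as it stands.
- The arm moves only by the shell command python3 -m jog 'ROWS' [FORCE]. ROWS is JSON, a list of rows, each an object of numbers: "ax", "ay", "az": the turn, a rotation vector about the tool's x, y, z in degrees; "dx", "dy", "dz": the shift along the tool's x, y, z in cm; "hand": the finger opening in cm, from 0 to 8.54. In form: [{"ax": .., "ay": .., "az": .., "dx": .., "dy": .., "dz": .., "hand": ..}, ...]. A call has 1 to 10 rows; each row shifts and turns the commanded pose from where the row before left it, along the tool's axes as they then stand; what a row does not reach is not made up. A row lasts 1/8 s, in which the tool goes at most 62.5 mm and 10.7 degrees, less where a joint would pass 70% of its speed; a pose out of reach is approached as far as the arm can. A call with a gripper value outside its range is refused whole. The fingers move at their own pace and stop on an object; FORCE is the grip in N (left out, the last holds). Time passes only in rows, so rows that do not move let the fingers close. It gives the time, the measured TCP pose, the force and the opening at its end, in the units of the state.
- arm.get_state(): the state, without advancing time (a new reading comes with each control period).
- arm.get_image(name): name is "side" or "top" or "wrist"; returns a dict with "pixels" (420x560x3 uint8, blue, green, red), "fx", "fy", "cx", "cy" (pixels), "extrinsics" (4x4, takes a point from camera to world coordinates). Camera axes: x right, y up, looking along -z (the intrinsics and any distortion apply to the point x, -y, -z); pixel columns grow to the right and rows downward; lengths in mm; the calibration is good to about 2 mm. The wrist camera is an equidistant fisheye: a pixel r from the principal point sees the ray r / f radians off the axis. A picture is of the moment at which its call begins. There is no depth.
- arm.sign_off(): hands the job in, once; it reports no verdict.
The state is a dict: "t": time; "joint_positions": joint angles; "joint_vel": joint speeds; "joint_torque": joint torques, N m; "eef_pos": TCP position; "orientation": TCP orientation; "ft_force": force on the tool from outside, world axes, zero at the start; "ft_torque": the same for the moment, N m; "gripper_width": opening from 0.0 (shut) to 1.0 (fully open).
Only numpy, scipy, OpenCV 4.12 (cv2) and the standard library are available. Lean on these libraries where they do the work, as an engineer would, in place of code of your own. Each camera call takes 0.05 s, during which the arm holds its last target. There are 200 camera calls.

### The job

Bring every slide on the calibration bed into line with the pedestal it lies on: push a taper drift from the stand straight down through the slide's hole into the pedestal until its collar is fully down on the slide, one drift to each slide, leaving any spare drift standing in the stand. Then lay the straightedge flat on the bed with its working edge flush against the lips of all the slides, and leave everything there, without disturbing the probe, the block or the jar.

Things in the scene. Friction and masses are not known exactly. Their poses are not given: they have to be found in the camera images.
- bed: steel bed plate lying fixed on the bench, 210 x 460 x 12 mm; origin at the centre of its underside, x across it (pointing away from the robot), y along it. Four grey-painted pedestals (70 x 60 x 50 mm) stand on it in a row along y, 100 mm apart, their hole axes at x = -30 mm; each has two 8 mm cheeks that rise 8 mm above its top and guide a slide. The strip of bed beyond the slides (+x side) is clear for the straightedge
- socket1 (a point): centre of the mouth of the round 22 mm hole, 50 mm deep, in the top of a pedestal, 62 mm above the bench; axes as the bed's
- socket2 (a point): centre of the mouth of the round 22 mm hole, 50 mm deep, in the top of a pedestal, 62 mm above the bench; axes as the bed's
- socket3 (a point): centre of the mouth of the round 22 mm hole, 50 mm deep, in the top of a pedestal, 62 mm above the bench; axes as the bed's
- socket4 (a point): centre of the mouth of the round 22 mm hole, 50 mm deep, in the top of a pedestal, 62 mm above the bench; axes as the bed's
- holeA (a point): centre of the upper mouth of the round 22 mm through hole in a slide (absent in some runs): a loose 400 g aluminium plate 110 (x) x 60 (y) x 12 mm lying on one of the pedestals, free to move along x between the cheeks (1.5 mm play each side), lightly oiled. At the start the hole is 4 to 6 mm out of line, nearer or farther, with the pedestal hole beneath. Slides lie on any of the pedestals
- faceA (a point): the same slide: point on the far (+x) face of its downturned lip, mid-width, 5 mm above the bed and 55 mm in x from the slide's hole axis; x points out of the face. The lip is 60 mm wide and 10 mm thick and reaches from the slide down to 2 mm above the bed
- holeB (a point): centre of the upper mouth of the round 22 mm through hole in a slide (absent in some runs): a loose 400 g aluminium plate 110 (x) x 60 (y) x 12 mm lying on one of the pedestals, free to move along x between the cheeks (1.5 mm play each side), lightly oiled. At the start the hole is 4 to 6 mm out of line, nearer or farther, with the pedestal hole beneath. Slides lie on any of the pedestals
- faceB (a point): the same slide: point on the far (+x) face of its downturned lip, mid-width, 5 mm above the bed and 55 mm in x from the slide's hole axis; x points out of the face. The lip is 60 mm wide and 10 mm thick and reaches from the slide down to 2 mm above the bed
- holeC (a point): centre of the upper mouth of the round 22 mm through hole in a slide (absent in some runs): a loose 400 g aluminium plate 110 (x) x 60 (y) x 12 mm lying on one of the pedestals, free to move along x between the cheeks (1.5 mm play each side), lightly oiled. At the start the hole is 4 to 6 mm out of line, nearer or farther, with the pedestal hole beneath. Slides lie on any of the pedestals
- faceC (a point): the same slide: point on the far (+x) face of its downturned lip, mid-width, 5 mm above the bed and 55 mm in x from the slide's hole axis; x points out of the face. The lip is 60 mm wide and 10 mm thick and reaches from the slide down to 2 mm above the bed
- holeD (a point): centre of the upper mouth of the round 22 mm through hole in a slide (absent in some runs): a loose 400 g aluminium plate 110 (x) x 60 (y) x 12 mm lying on one of the pedestals, free to move along x between the cheeks (1.5 mm play each side), lightly oiled. At the start the hole is 4 to 6 mm out of line, nearer or farther, with the pedestal hole beneath. Slides lie on any of the pedestals
- faceD (a point): the same slide: point on the far (+x) face of its downturned lip, mid-width, 5 mm above the bed and 55 mm in x from the slide's hole axis; x points out of the face. The lip is 60 mm wide and 10 mm thick and reaches from the slide down to 2 mm above the bed
- stand: fixed wooden drift stand, 220 x 70 x 68 mm, with a row of four square 24 mm holes 50 mm apart along its x; origin at the centre of its underside
- drift1_head (a point): steel taper drift, 114 mm long, 220 g, standing tip down in the stand: point at the centre of its square head (24 x 24 mm, 48 mm high). Below the head is a collar of 34 mm diameter, 6 mm thick, its underside 30 mm below this point; then a straight shank of 21 mm diameter, 20 mm long; then a 40 mm taper down to a 6 mm tip, 90 mm below this point. Axes: z up along the drift, x and y square to the head's flats. Shank and taper are lightly oiled
- drift2_head (a point): steel taper drift, 114 mm long, 220 g, standing tip down in the stand: point at the centre of its square head (24 x 24 mm, 48 mm high). Below the head is a collar of 34 mm diameter, 6 mm thick, its underside 30 mm below this point; then a straight shank of 21 mm diameter, 20 mm long; then a 40 mm taper down to a 6 mm tip, 90 mm below this point. Axes: z up along the drift, x and y square to the head's flats. Shank and taper are lightly oiled
- drift3_head (a point): steel taper drift, 114 mm long, 220 g, standing tip down in the stand: point at the centre of its square head (24 x 24 mm, 48 mm high). Below the head is a collar of 34 mm diameter, 6 mm thick, its underside 30 mm below this point; then a straight shank of 21 mm diameter, 20 mm long; then a 40 mm taper down to a 6 mm tip, 90 mm below this point. Axes: z up along the drift, x and y square to the head's flats. Shank and taper are lightly oiled
- drift4_head (a point): steel taper drift, 114 mm long, 220 g, standing tip down in the stand: point at the centre of its square head (24 x 24 mm, 48 mm high). Below the head is a collar of 34 mm diameter, 6 mm thick, its underside 30 mm below this point; then a straight shank of 21 mm diameter, 20 mm long; then a 40 mm taper down to a 6 mm tip, 90 mm below this point. Axes: z up along the drift, x and y square to the head's flats. Shank and taper are lightly oiled
- straightedge_rib (a point): aluminium straightedge lying flat, 70 (x) x 400 (y) x 10 mm, 600 g, with a black lifting rib on top, 14 mm thick (x), 120 mm long (y), 38 mm high; this is the rib's centre, 29 mm above the straightedge's underside. The rib is set back: the straight working edge is the long edge farther from it, 58 mm to -x
- straightedge_face (a point): centre of the straightedge's working edge (its -x long side), 5 mm above its underside; y runs along the edge
- probe: bystander: aluminium detector probe, 76 mm across the foot, 207 mm tall, standing loose on a fixed steel plate 170 x 170 x 6 mm; origin at the centre of its foot
- chock1: bystander: loose wooden block 70 x 35 x 30 mm; origin at the centre of its underside
- jar: bystander: loose closed jar, 70 mm diameter, 90 mm tall; origin at the centre of its underside
- straightedge: the same straightedge as a body; origin at the centre of its underside, 23 mm in x from the rib's middle plane and 35 mm from the working edge
There are look-alikes about, which are no part of the job. What is shaped like the part that bears drift4_head but purple is not meant.

How it is judged (in metres and radians):
On the way, in this order (a step that is already met when the one before it is completed fails the run):
1. every slide present is drawn into line by a drift pushed fully home ((horizontal distance between holeA and socket1 below 0.003 m or horizontal distance between holeA and socket2 below 0.003 m or horizontal distance between holeA and socket3 below 0.003 m or horizontal distance between holeA and socket4 below 0.003 m) and ((horizontal distance between drift1_head and holeA below 0.006 m and z of drift1_head in the frame of holeA between 0.026 and 0.034 m and angle between drift1_head's own z axis and vertical below 0.08 rad) or (horizontal distance between drift2_head and holeA below 0.006 m and z of drift2_head in the frame of holeA between 0.026 and 0.034 m and angle between drift2_head's own z axis and vertical below 0.08 rad) or (horizontal distance between drift3_head and holeA below 0.006 m and z of drift3_head in the frame of holeA between 0.026 and 0.034 m and angle between drift3_head's own z axis and vertical below 0.08 rad) or (horizontal distance between drift4_head and holeA below 0.006 m and z of drift4_head in the frame of holeA between 0.026 and 0.034 m and angle between drift4_head's own z axis and vertical below 0.08 rad)) and (horizontal distance between holeB and socket1 below 0.003 m or horizontal distance between holeB and socket2 below 0.003 m or horizontal distance between holeB and socket3 below 0.003 m or horizontal distance between holeB and socket4 below 0.003 m) and ((horizontal distance between drift1_head and holeB below 0.006 m and z of drift1_head in the frame of holeB between 0.026 and 0.034 m and angle between drift1_head's own z axis and vertical below 0.08 rad) or (horizontal distance between drift2_head and holeB below 0.006 m and z of drift2_head in the frame of holeB between 0.026 and 0.034 m and angle between drift2_head's own z axis and vertical below 0.08 rad) or (horizontal distance between drift3_head and holeB below 0.006 m and z of drift3_head in the frame of holeB between 0.026 and 0.034 m and angle between drift3_head's own z axis and vertical below 0.08 rad) or (horizontal distance between drift4_head and holeB below 0.006 m and z of drift4_head in the frame of holeB between 0.026 and 0.034 m and angle between drift4_head's own z axis and vertical below 0.08 rad)) and (horizontal distance between holeC and socket1 below 0.003 m or horizontal distance between holeC and socket2 below 0.003 m or horizontal distance between holeC and socket3 below 0.003 m or horizontal distance between holeC and socket4 below 0.003 m) and ((horizontal distance between drift1_head and holeC below 0.006 m and z of drift1_head in the frame of holeC between 0.026 and 0.034 m and angle between drift1_head's own z axis and vertical below 0.08 rad) or (horizontal distance between drift2_head and holeC below 0.006 m and z of drift2_head in the frame of holeC between 0.026 and 0.034 m and angle between drift2_head's own z axis and vertical below 0.08 rad) or (horizontal distance between drift3_head and holeC below 0.006 m and z of drift3_head in the frame of holeC between 0.026 and 0.034 m and angle between drift3_head's own z axis and vertical below 0.08 rad) or (horizontal distance between drift4_head and holeC below 0.006 m and z of drift4_head in the frame of holeC between 0.026 and 0.034 m and angle between drift4_head's own z axis and vertical below 0.08 rad)) and (horizontal distance between holeD and socket1 below 0.003 m or horizontal distance between holeD and socket2 below 0.003 m or horizontal distance between holeD and socket3 below 0.003 m or horizontal distance between holeD and socket4 below 0.003 m) and ((horizontal distance between drift1_head and holeD below 0.006 m and z of drift1_head in the frame of holeD between 0.026 and 0.034 m and angle between drift1_head's own z axis and vertical below 0.08 rad) or (horizontal distance between drift2_head and holeD below 0.006 m and z of drift2_head in the frame of holeD between 0.026 and 0.034 m and angle between drift2_head's own z axis and vertical below 0.08 rad) or (horizontal distance between drift3_head and holeD below 0.006 m and z of drift3_head in the frame of holeD between 0.026 and 0.034 m and angle between drift3_head's own z axis and vertical below 0.08 rad) or (horizontal distance between drift4_head and holeD below 0.006 m and z of drift4_head in the frame of holeD between 0.026 and 0.034 m and angle between drift4_head's own z axis and vertical below 0.08 rad))), for 0.2 s.
2. the straightedge lies flat on the bed, flush along the lips of all slides (x of faceA in the frame of straightedge_face between -0.0035 and 0.0035 m and y of faceA in the frame of straightedge_face between -0.2 and 0.2 m and x of faceB in the frame of straightedge_face between -0.0035 and 0.0035 m and y of faceB in the frame of straightedge_face between -0.2 and 0.2 m and x of faceC in the frame of straightedge_face between -0.0035 and 0.0035 m and y of faceC in the frame of straightedge_face between -0.2 and 0.2 m and x of faceD in the frame of straightedge_face between -0.0035 and 0.0035 m and y of faceD in the frame of straightedge_face between -0.2 and 0.2 m and angle between straightedge_face's own z axis and vertical below 0.05 rad and height (world z) of straightedge_face below 0.021 m and angle between the y axis of straightedge_face and the y axis of bed, either way round below 0.02 rad), for 0.2 s.
At the end, for the whole second after the job is handed in: Every slide within 3 mm of its pedestal hole, an upright drift in it, collar down within 4 mm; straightedge flat on the bed, at rest, parallel within 0.02 rad, edge within 3.5 mm of every lip and reaching each lip's middle; spare drifts upright in the stand (all of step 1 and all of step 2 and angle between each of drift1_head, drift2_head, drift3_head, drift4_head's own z axis and vertical below 0.12 rad and height (world z) of each of drift1_head, drift2_head, drift3_head, drift4_head above 0.095 m and linear speed of straightedge below 0.02 m/s); the robot touches nothing.
It fails at once if a bystander (probe, block or jar) is shifted by more than 30 mm or tipped (distance of any of probe, chock1, jar from where it was at the start of the episode above 0.03 m or angle between any of probe, chock1, jar's own z axis and vertical above 0.4 rad).
Of slideA, slideB, slideC, slideD only 3 to 4 are there at a start; the rules pass over those that are not, and their reading is None.
At some moment in a run one of straightedge may be knocked a few centimetres aside while the robot is not near it.
It also fails if it takes over 208 s, if anything falls off the work surface, if the arm or the gripper's body presses on something with over 40 N, if the wrist force passes 120 N, or if a joint passes its speed limit or range.

## Working session

There is one attempt and no reset: what is moved stays moved. The work goes in short steps, Python scripts to look and compute and a shell command to move; the robot and the scene stay as the last step left them, time stands still between calls to the robot, and variables do not carry over. Pictures are saved under pics/ and viewed, about 12 in all and at most 16, crops included, and the job is handed in when it is done.

```bash
ls; mkdir -p pics; cat > h.py <<'E'
import numpy as np, cv2
from rig import arm
from scipy.spatial.transform import Rotation as R
def grab(name,fn=None):
    im=arm.get_image(name)
    if fn: cv2.imwrite('pics/'+fn,im['pixels'])
    return im
def ray(im,u,v,name):
    x=(u-im['cx'])/im['fx']; y=(v-im['cy'])/im['fy']
    if name=='wrist':
        r=np.hypot(x,y); s=np.sin(r)/r if r>1e-9 else 1; d=np.array([x*s,-y*s,-np.cos(r)])
    else: d=np.array([x,-y,-1.])
    T=np.array(im['extrinsics']); return T[:3,3],T[:3,:3]@d
def at(im,u,v,z,name):
    o,d=ray(im,u,v,name); return o+d*(z-o[2])/d[2]
def proj(im,p,name):
    T=np.array(im['extrinsics']); q=T[:3,:3].T@(np.array(p)-T[:3,3]); x,y,z=q[0],-q[1],-q[2]
    if name=='wrist':
        r=np.hypot(x,y); th=np.arctan2(r,z); k=th/r if r>1e-9 else 0; x,y=x*k,y*k
    else: x,y=x/z,y/z
    return np.array([im['cx']+im['fx']*x, im['cy']+im['fy']*y])
E
python3 - <<'E'
from h import *
for n in ('top','side','wrist'):
    im=grab(n,n+'0.png'); print(n,im['fx'],im['fy'],im['cx'],im['cy'],np.round(im['extrinsics'],3).tolist(), im.keys())
print(arm.get_state())
E
```

```text
pics
top 480.1827932519083 480.1827932519083 282.5495933062804 212.10014567171413 [[0.002, 0.985, -0.173, 375.287], [-1.0, -0.002, -0.026, -16.025], [-0.025, 0.173, 0.985, 1138.284], [0.0, 0.0, 0.0, 1.0]] dict_keys(['pixels', 'fx', 'fy', 'cx', 'cy', 'extrinsics'])
side 470.31853895424354 470.31853895424354 280.2989710056177 212.08194174488096 [[0.969, 0.147, -0.2, 310.263], [-0.248, 0.572, -0.782, -917.866], [-0.0, 0.807, 0.59, 769.35], [0.0, 0.0, 0.0, 1.0]] dict_keys(['pixels', 'fx', 'fy', 'cx', 'cy', 'extrinsics'])
wrist 325.19226210127806 325.19226210127806 274.4707992756031 209.65395676437257 [[0.322, -0.9, -0.294, 102.285], [0.947, 0.305, 0.103, 547.166], [-0.003, -0.311, 0.95, 372.688], [0.0, 0.0, 0.0, 1.0]] dict_keys(['pixels', 'fx', 'fy', 'cx', 'cy', 'extrinsics'])
{'t': 0.15, 'joint_positions': array([ 1.10778726e+00,  3.26770172e-01, -1.93347660e-01,  1.05196603e+00,
       -4.84010407e-06,  1.43657247e+00]), 'joint_vel': array([ 4.22769032e-04, -1.35704220e-03,  2.39182276e-03, -9.15300528e-05,
        5.33781319e-04,  2.06221520e-03]), 'joint_torque': array([ 7.89801688e-04, -4.43704426e+01,  2.62664688e+01,  1.04405309e-02,
       -1.29773375e-04,  1.37026209e-06]), 'eef_pos': array([177.38123731, 520.11089914, 192.08609073]), 'orientation': array([-1.87082725e-04,  1.63653118e-01,  9.86517736e-01, -6.15990639e-04]), 'ft_force': array([-0.44493778,  0.11528873, -0.68884136]), 'ft_torque': array([-0.02076848,  0.01584726, -0.02413083]), 'gripper_width': 0.9983536388977536}
```

View pics/top0.png

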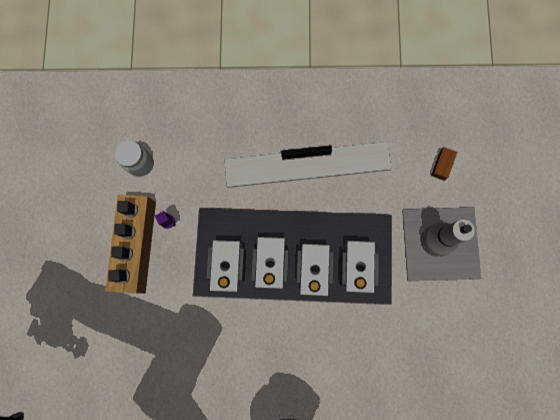

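View pics/side0.png

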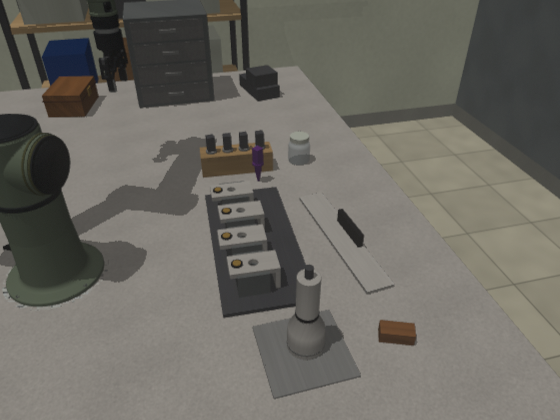

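The top view shows four slides, all with holes at the middle: (225,266), (270,263), (315,269), (361,267). The stand is on the left with drift heads at (127,207), (124,230), (121,253), (118,276), and the purple decoy is at (166,219). The straightedge is at (308,165), with its rib at (306,153) on the far side. I'll zoom in for finer pixel positions.

```bash
python3 - <<'E'
import cv2
a=cv2.imread('pics/top0.png')[185:315,100:400]
cv2.imwrite('pics/c1.png',cv2.resize(a,None,fx=2.66,fy=2.66,interpolation=cv2.INTER_CUBIC))
E
```

```text
(no output)
```

View pics/c1.png

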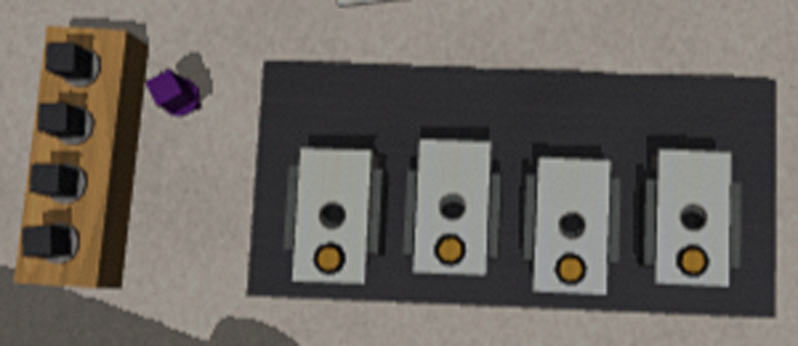

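View pics/wrist0.png

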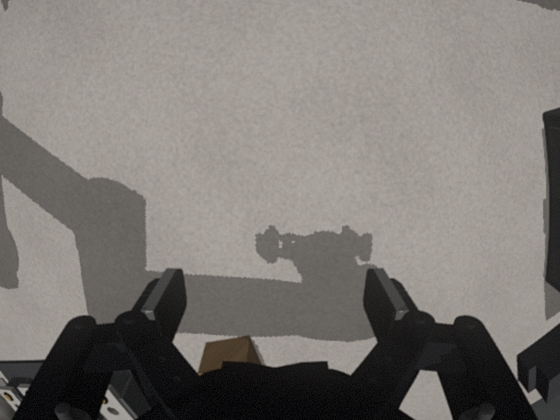

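The crop gives the bed corners as (264,61), (776,78), (775,317), (248,294), and the stand's top corners as (48,27), (128,30), (96,287), (17,281). The wrist view shows only bench.

```bash
python3 - <<'E'
from h import *
im=arm.get_image('top')
P=lambda u,v,z: at(im,100+u/2.66,185+v/2.66,z,'top')
f=lambda a:np.round(a,1).tolist()
bed=np.array([P(*c,12) for c in [(264,61),(776,78),(775,317),(248,294)]])
print('bed',f(bed[:,:2]))
model=np.array([[105,230],[105,-230],[-105,-230],[-105,230]])
def fit(m,w):
    mc,wc=m.mean(0),w.mean(0);H=(m-mc).T@(w-wc);th=np.arctan2(H[0,1]-H[1,0],H[0,0]+H[1,1]);Rm=np.array([[np.cos(th),-np.sin(th)],[np.sin(th),np.cos(th)]])
    return th,wc-Rm@mc,Rm,w-(m@Rm.T+wc-Rm@mc)
th,t,Rm,res=fit(model,bed[:,:2]);print('bed',th,f(t),'res',f(res))
soc=np.array([[-30,y] for y in (150,50,-50,-150)])@Rm.T+t;print('sock',f(soc))
holes=np.array([P(*c,74) for c in [(332,215),(452,207),(571,225),(693,217)]])[:,:2]
print('holes',f(holes),f((holes-soc)@Rm))
st=np.array([P(*c,68) for c in [(48,27),(128,30),(96,287),(17,281)]])[:,:2]
ms=np.array([[110,35],[110,-35],[-110,-35],[-110,35]])
th2,t2,Rm2,res=fit(ms,st);print('stand',th2,f(t2),f(res))
print('drifts',f(np.array([[x,0] for x in(75,25,-25,-75)])@Rm2.T+t2))
d=np.array([P(*c,122) for c in [(64,60),(57,120),(50,181),(42,242)]]);print('heads',f(d))
Q=lambda u,v,z: at(im,u,v,z,'top')
print('edge',f([Q(*c,10)[:2] for c in [(225,159),(389,144),(391,169),(228,187)]]),'rib',f([Q(*c,48)[:2] for c in[(282,151),(331,148)]]))
for n,c in dict(jar=(130,158),block=(444,163),probe=(440,245),purple=(166,219)).items(): print(n,f(Q(*c,30)))
s=arm.get_state();q=s['orientation'];M=R.from_quat(np.r_[q[1:],q[0]]).as_matrix();print(M.round(3))
E
```

```text
bed [[583.4, 212.9], [566.9, -245.3], [358.0, -236.8], [376.5, 220.2]]
bed -0.03819275634364244 [471.2, -12.2] res [[-1.5, -0.7], [-0.5, 0.8], [0.5, 1.3], [1.5, -1.4]]
sock [[446.9, 138.8], [443.1, 38.9], [439.3, -61.1], [435.5, -161.0]]
holes [[441.4, 139.2], [448.1, 39.2], [433.3, -59.4], [440.0, -160.2]] [[-5.6, 0.2], [5.0, 0.5], [-6.1, 1.4], [4.4, 1.0]]
stand -0.06433672073415818 [493.1, 362.2] [[-1.8, -0.1], [-0.2, 0.0], [0.8, 1.6], [1.1, -1.5]]
drifts [[568.0, 357.4], [518.1, 360.6], [468.2, 363.8], [418.3, 367.0]]
heads [[564.3, 354.6, 122.0], [514.9, 357.4, 122.0], [465.4, 360.1, 122.0], [416.8, 363.5, 122.0]]
edge [[705.0, 154.0], [740.8, -245.5], [678.0, -248.0], [635.0, 145.2]] rib [[712.8, 13.9], [719.5, -101.6]]
jar [702.9, 381.0, 30.0]
block [686.7, -369.1, 30.0]
probe [492.1, -349.3, 30.0]
purple [553.7, 287.0, 30.0]
[[-0.946  0.323 -0.   ]
 [ 0.323  0.946 -0.001]
 [ 0.    -0.001 -1.   ]]
```

```bash
cat > to.py <<'E'
import sys
from h import *
x,y,z,yaw=map(float,sys.argv[1:5]) # yaw deg: world angle of tool y from +y
s=arm.get_state();q=s['orientation'];M=R.from_quat(np.r_[q[1:],q[0]]).as_matrix()
c,n=np.cos(np.radians(yaw)),np.sin(np.radians(yaw))
T=np.array([[-c,-n,0],[-n,c,0],[0,0,-1]])
rv=np.degrees(R.from_matrix(M.T@T).as_rotvec())
d=T.T@(np.array([x,y,z])-s['eef_pos'])/10
print('turn',rv.round(2),'then d cm',d.round(2),'F',s['ft_force'].round(1),'w',round(s['gripper_width']*85.4,1),'t',round(s['t'],1))
E
python3 -m jog '[{"az":-7.6},{"az":-7.6},{"dx":-3.12,"dy":-1.71},{"dx":-3.12,"dy":-1.71},{"dx":-3.12,"dy":-1.71},{"dx":-3.12,"dy":-1.71},{"dx":-3.12,"dy":-1.71},{"dx":-3.12,"dy":-1.71},{"dx":-3.12,"dy":-1.71},{"dx":-3.12,"dy":-1.71}]'
python3 -m jog '[{},{}]'
python3 to.py 418.3 367 84 -3.7
python3 -c "
from h import *
im=grab('wrist','w1.png'); print([proj(im,p,'wrist').round().tolist() for p in [(418.3,367,122),(468.2,363.8,122)]])"
```

```text
turn [ -0.06  -0.02 -15.14] then d cm [-25.03 -13.73  10.82] F [-1.1  0.5 -0.3] w 85.6 t 0.2
[[220.0, 416.0], [234.0, 436.0]]invalid input
invalid input
```

View pics/w1.png

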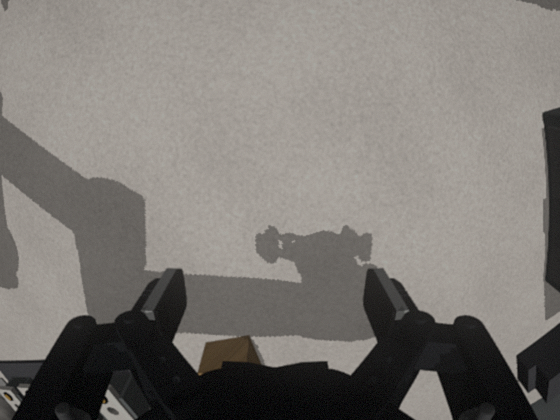

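Rows with missing keys are refused, so I'll give every key. The picture is unchanged from before.

```bash

python3 -m jog '[{"ax":0,"ay":0,"az":-7.6,"dx":0,"dy":0,"dz":0,"hand":8.54},{"ax":0,"ay":0,"az":-7.6,"dx":0,"dy":0,"dz":0,"hand":8.54},{"ax":0,"ay":0,"az":0,"dx":-3.12,"dy":-1.71,"dz":0,"hand":8.54},{"ax":0,"ay":0,"az":0,"dx":-3.12,"dy":-1.71,"dz":0,"hand":8.54},{"ax":0,"ay":0,"az":0,"dx":-3.12,"dy":-1.71,"dz":0,"hand":8.54},{"ax":0,"ay":0,"az":0,"dx":-3.12,"dy":-1.71,"dz":0,"hand":8.54},{"ax":0,"ay":0,"az":0,"dx":-3.12,"dy":-1.71,"dz":0,"hand":8.54},{"ax":0,"ay":0,"az":0,"dx":-3.12,"dy":-1.71,"dz":0,"hand":8.54},{"ax":0,"ay":0,"az":0,"dx":-3.12,"dy":-1.71,"dz":0,"hand":8.54},{"ax":0,"ay":0,"az":0,"dx":-3.12,"dy":-1.71,"dz":0,"hand":8.54}]'
python3 -m jog '[{"ax":0,"ay":0,"az":0,"dx":0,"dy":0,"dz":0,"hand":8.54},{"ax":0,"ay":0,"az":0,"dx":0,"dy":0,"dz":0,"hand":8.54}]'
python3 to.py 418.3 367 84 -3.7
python3 -c "
from h import *
im=grab('wrist','w2.png'); print([proj(im,p,'wrist').round().tolist() for p in [(418.3,367,122),(468.2,363.8,122)]])"
```

```text
t: 1.5
eef_pos: [418.9, 367.4, 192.6]
orientation: [-0.0, 0.032, 0.999, 0.0]
ft_force: [0.3, -0.3, -0.3]
gripper_width: 1.001
t: 1.75
eef_pos: [417.5, 368.2, 192.5]
orientation: [-0.0, 0.032, 0.999, -0.0]
ft_force: [-0.3, 1.2, 0.3]
gripper_width: 0.993
turn [-0.01 -0.05  0.05] then d cm [-0.09 -0.12 10.85] F [-0.3  1.2  0.3] w 84.8 t 1.8
[[272.0, 208.0], [272.0, 263.0]]
```

View pics/w2.png

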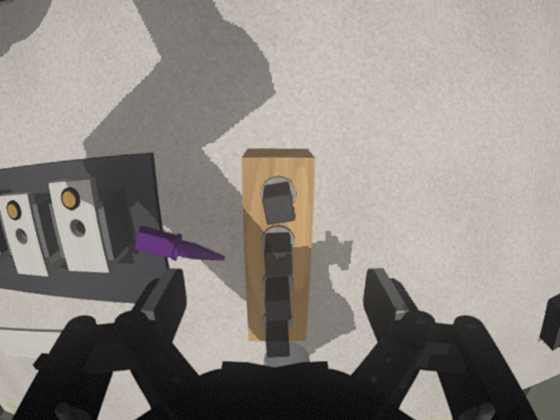

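The wrist view now shows the drift row, with the nearest head at about (280,210). That agrees with the estimate to within a few mm, so I'll descend and grip it.

```bash

python3 -m jog '[{"ax":0,"ay":0,"az":0,"dx":-0.1,"dy":0,"dz":2.2,"hand":8.54},{"ax":0,"ay":0,"az":0,"dx":0,"dy":0,"dz":2.2,"hand":8.54},{"ax":0,"ay":0,"az":0,"dx":0,"dy":0,"dz":2.2,"hand":8.54},{"ax":0,"ay":0,"az":0,"dx":0,"dy":0,"dz":2.2,"hand":8.54},{"ax":0,"ay":0,"az":0,"dx":0,"dy":0,"dz":2.0,"hand":8.54},{"ax":0,"ay":0,"az":0,"dx":0,"dy":0,"dz":0,"hand":5},{"ax":0,"ay":0,"az":0,"dx":0,"dy":0,"dz":0,"hand":1},{"ax":0,"ay":0,"az":0,"dx":0,"dy":0,"dz":0,"hand":1},{"ax":0,"ay":0,"az":0,"dx":0,"dy":0,"dz":0,"hand":1},{"ax":0,"ay":0,"az":0,"dx":0,"dy":0,"dz":0,"hand":1}]' 60
python3 -m jog '[{"ax":0,"ay":0,"az":0,"dx":0,"dy":0,"dz":0,"hand":1},{"ax":0,"ay":0,"az":0,"dx":0,"dy":0,"dz":0,"hand":1}]'
python3 to.py 418.3 367 84 -3.7
```

```text
t: 3.05
eef_pos: [419.2, 368.2, 85.1]
orientation: [0.0, 0.032, 0.999, 0.0]
ft_force: [0.0, 0.7, 0.6]
gripper_width: 0.116
t: 3.3
eef_pos: [419.0, 368.1, 84.7]
orientation: [-0.0, 0.032, 0.999, 0.0]
ft_force: [-0.7, -0.3, -0.3]
gripper_width: 0.118
turn [ 0.   -0.    0.06] then d cm [ 0.07 -0.11  0.07] F [-0.7 -0.3 -0.3] w 10.1 t 3.3
```

The opening went to 10 mm, so the fingers missed the head. I'll look.

```bash
python3 -c "
from h import *
grab('wrist','w3.png');a=grab('side','s3.png')['pixels'];t=grab('top')['pixels']
cv2.imwrite('pics/m3.png',np.hstack([cv2.resize(a[110:200,180:320],None,fx=2.8,fy=2.8,interpolation=2)[:252],cv2.resize(t[180:300,90:280],None,fx=2.1,fy=2.1,interpolation=2)]))
"
```

```text
(no output)
```

View pics/w3.png

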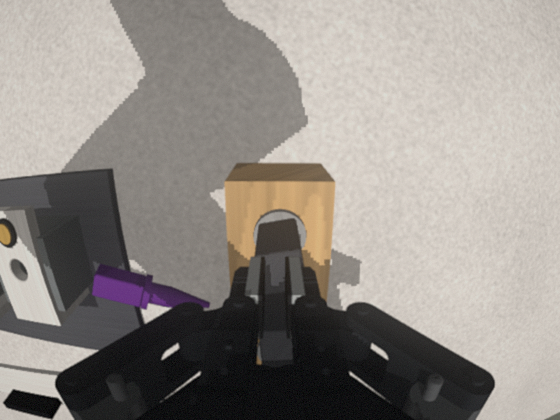

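View pics/m3.png

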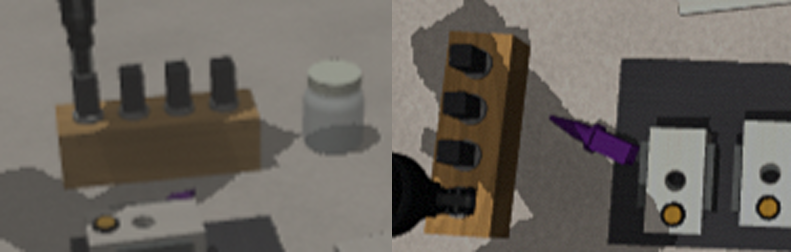

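```bash
python3 - <<'E'
from h import *
im=arm.get_image('wrist');f=lambda p:proj(im,p,'wrist').round().tolist()
print('near edge',f((383,369,68)),'collar4',f((418,367,74)),'head4top',f((418,367,122)),'head3top',f((468,364,122)),'TCP',f((419,368,84)),'grasp',f((419,368,103)))
print(at(im,280,181,68,'wrist'), at(im,280,235,74,'wrist'))
top=arm.get_image('top');print(proj(top,(418,367,122),'top'),proj(top,(468,364,122),'top'),proj(top,(419,368,103),'top'))
E
```

```text
near edge [271.0, 177.0] collar4 [271.0, 233.0] head4top [270.0, 270.0] head3top [271.0, 345.0] TCP [273.0, 241.0] grasp [273.0, 255.0]
[385.70335692 374.5824395   68.        ] [419.42055653 372.55044528  74.        ]
[114.17924229 275.42161202] [117.03944178 251.85019534] [117.01216053 275.33105197]
```

```bash
python3 -c "
import cv2
a=cv2.imread('pics/w3.png')[190:390,180:380];b=cv2.imread('pics/s3.png')[90:180,190:290]
import numpy as np
a=cv2.convertScaleAbs(cv2.resize(a,(500,500),interpolation=2),alpha=2);b=cv2.resize(b,(300,270),interpolation=2)
cv2.imwrite('pics/z3.png',np.hstack([a,np.vstack([b,np.zeros((230,300,3),np.uint8)])]))"
```

```text
(no output)
```

View pics/z3.png

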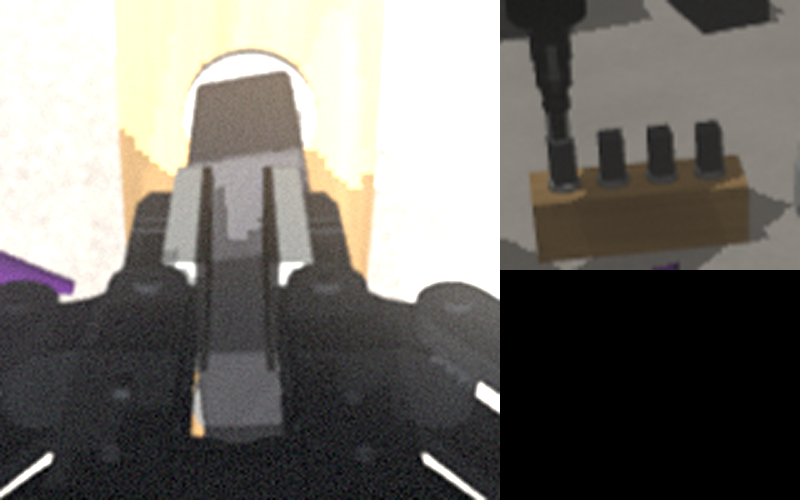

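```bash

python3 -m jog '[{"ax":0,"ay":0,"az":0,"dx":0,"dy":0,"dz":0,"hand":0.2},{"ax":0,"ay":0,"az":0,"dx":0,"dy":0,"dz":0,"hand":0.2},{"ax":0,"ay":0,"az":0,"dx":0,"dy":0,"dz":0,"hand":0.2},{"ax":0,"ay":0,"az":0,"dx":0,"dy":0,"dz":0,"hand":0.2},{"ax":0,"ay":0,"az":0,"dx":0,"dy":0,"dz":-1,"hand":0.2},{"ax":0,"ay":0,"az":0,"dx":0,"dy":0,"dz":-1,"hand":0.2},{"ax":0,"ay":0,"az":0,"dx":0,"dy":0,"dz":0,"hand":0.2}]'
python3 - <<'E'
from h import *
print(arm.get_state())
E
```

```text
t: 4.42
eef_pos: [419.9, 368.8, 106.1]
orientation: [0.001, 0.032, 0.999, 0.001]
ft_force: [-0.0, -0.3, 0.2]
gripper_width: 0.024
{'t': 4.425, 'joint_positions': array([ 5.88527957e-01,  4.12142258e-01, -3.00284264e-01,  8.55751373e-01,
       -2.95087553e-07,  6.52014300e-01]), 'joint_vel': array([-1.76202655e-03,  1.11090377e-02, -1.85155416e-02, -1.51640126e-02,
       -7.87153874e-05, -4.20616175e-04]), 'joint_torque': array([ 2.59219366e-02, -4.67910612e+01,  2.40727079e+01,  1.99220362e-01,
        3.44115160e-04, -6.34453684e-06]), 'eef_pos': array([419.94487293, 368.76910648, 106.11690375]), 'orientation': array([1.06542174e-03, 3.17378140e-02, 9.99495371e-01, 7.60869034e-04]), 'ft_force': array([-0.00313277, -0.33633846,  0.17568453]), 'ft_torque': array([-0.03754793, -0.00077341,  0.02052843]), 'gripper_width': 0.023765717416912868}
```

```bash
python3 - <<'E'
from h import *
im=grab('side','s4.png');w=grab('wrist','w4.png')
f=lambda p:proj(im,p,'side').round().tolist()
for z in (74,84,103,122,140): print(z,f((418,367,z)),f((443,367,z)), proj(w,(418,367,z),'wrist').round())
a=cv2.resize(im['pixels'][80:180,160:290],(520,400),interpolation=2)
b=w['pixels'][200:360,200:350];b=cv2.convertScaleAbs(cv2.resize(b,(280,300),interpolation=2),alpha=2)
cv2.imwrite('pics/m4.png',np.hstack([a,np.vstack([b,np.zeros((100,280,3),np.uint8)])]))
E
```

```text
74 [210.0, 150.0] [218.0, 149.0] [271. 221.]
84 [210.0, 147.0] [218.0, 146.0] [271. 226.]
103 [209.0, 142.0] [218.0, 141.0] [270. 238.]
122 [209.0, 136.0] [217.0, 135.0] [270. 251.]
140 [208.0, 131.0] [217.0, 130.0] [269. 266.]
```

View pics/m4.png

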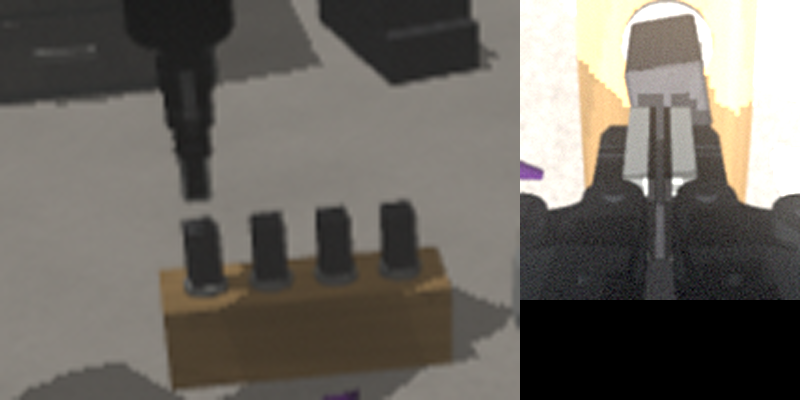

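The images show the closed fingertip about 36 mm higher than the reported TCP. The side view puts the tip at (209,130), which is z≈142, while the reading is 106. I'll check this by gently touching the top of the head, which is known to be at z=122.

```bash

python3 -m jog '[{"ax":0,"ay":0,"az":0,"dx":0,"dy":0,"dz":1,"hand":0.2},{"ax":0,"ay":0,"az":0,"dx":0,"dy":0,"dz":1,"hand":0.2},{"ax":0,"ay":0,"az":0,"dx":0,"dy":0,"dz":0.15,"hand":0.2},{"ax":0,"ay":0,"az":0,"dx":0,"dy":0,"dz":0.1,"hand":0.2}]'
for i in 1 2 3; do python3 -m jog '[{"ax":0,"ay":0,"az":0,"dx":0,"dy":0,"dz":0.15,"hand":0.2},{"ax":0,"ay":0,"az":0,"dx":0,"dy":0,"dz":0,"hand":0.2}]'; done | grep -E "eef|force"
```

```text
t: 5.03
eef_pos: [419.0, 368.1, 83.5]
orientation: [0.0, 0.032, 0.999, 0.0]
ft_force: [-5.6, -3.1, 21.9]
gripper_width: 0.024
eef_pos: [419.2, 368.2, 83.4]
ft_force: [-6.5, -4.9, 27.6]
eef_pos: [419.5, 368.4, 83.4]
ft_force: [-9.5, -6.7, 37.1]
eef_pos: [419.9, 368.6, 83.4]
ft_force: [-12.3, -8.8, 46.4]
```

Contact came at a reported z≈83.7, so the true tip is at the reported z + 38 mm. I'll use that from here: raise, open, and descend to a reported z≈46.

```bash

python3 -m jog '[{"ax":0,"ay":0,"az":0,"dx":0,"dy":0,"dz":-1,"hand":0.2},{"ax":0,"ay":0,"az":0,"dx":0,"dy":0,"dz":-1,"hand":8.5},{"ax":0,"ay":0,"az":0,"dx":0,"dy":0,"dz":0,"hand":8.5},{"ax":0,"ay":0,"az":0,"dx":0,"dy":0,"dz":0,"hand":8.5},{"ax":0,"ay":0,"az":0,"dx":0,"dy":0,"dz":0,"hand":8.5},{"ax":0,"ay":0,"az":0,"dx":0,"dy":0,"dz":0,"hand":8.5}]'
python3 to.py 419 367.5 46 -3.7
```

```text
t: 6.52
eef_pos: [418.8, 368.0, 97.2]
orientation: [-0.0, 0.032, 0.999, -0.0]
ft_force: [0.4, -0.0, -0.6]
gripper_width: 0.994
turn [-0.03 -0.04  0.06] then d cm [-0.03 -0.04  5.12] F [ 0.4 -0.  -0.6] w 84.9 t 6.5
```

```bash

python3 -m jog '[{"ax":0,"ay":0,"az":0,"dx":0,"dy":0,"dz":1.5,"hand":8.5},{"ax":0,"ay":0,"az":0,"dx":0,"dy":0,"dz":1.5,"hand":8.5},{"ax":0,"ay":0,"az":0,"dx":0,"dy":0,"dz":1.1,"hand":8.5},{"ax":0,"ay":0,"az":0,"dx":0,"dy":0,"dz":1.0,"hand":8.5},{"ax":0,"ay":0,"az":0,"dx":0,"dy":0,"dz":0,"hand":5},{"ax":0,"ay":0,"az":0,"dx":0,"dy":0,"dz":0,"hand":1},{"ax":0,"ay":0,"az":0,"dx":0,"dy":0,"dz":0,"hand":1},{"ax":0,"ay":0,"az":0,"dx":0,"dy":0,"dz":0,"hand":1},{"ax":0,"ay":0,"az":0,"dx":0,"dy":0,"dz":0,"hand":1},{"ax":0,"ay":0,"az":0,"dx":0,"dy":0,"dz":0,"hand":1}]' 60
python3 to.py 418.3 367 84 -3.7
```

```text
t: 7.78
eef_pos: [419.7, 369.2, 47.4]
orientation: [0.001, 0.032, 1.0, 0.001]
ft_force: [0.5, 4.0, 3.5]
gripper_width: 0.276
turn [0.13 0.07 0.08] then d cm [ 0.13 -0.23 -3.66] F [0.5 4.  3.5] w 23.6 t 7.8
```

Gripped (opening 23.6 mm). I'll lift it and carry it over pedestal 1.

```bash

python3 -m jog '[{"ax":0,"ay":0,"az":0,"dx":0,"dy":0,"dz":-1.5,"hand":1},{"ax":0,"ay":0,"az":0,"dx":0,"dy":0,"dz":-2,"hand":1},{"ax":0,"ay":0,"az":0,"dx":0,"dy":0,"dz":-3,"hand":1},{"ax":0,"ay":0,"az":0,"dx":0,"dy":0,"dz":-2.3,"hand":1},{"ax":0,"ay":0,"az":0,"dx":0,"dy":0,"dz":0,"hand":1}]'
python3 to.py 446.9 138.8 134 -2.2
```

```text
t: 8.4
eef_pos: [419.5, 367.9, 135.6]
orientation: [0.001, 0.032, 0.999, -0.0]
ft_force: [-0.1, 0.3, -2.8]
gripper_width: 0.27
turn [-0.01  0.09 -1.45] then d cm [ -3.61 -22.79   0.16] F [-0.1  0.3 -2.8] w 23.1 t 8.4
```

```bash

python3 -m jog '[{"ax":0,"ay":0,"az":-1.45,"dx":0,"dy":-2,"dz":0,"hand":1},{"ax":0,"ay":0,"az":0,"dx":-0.6,"dy":-4,"dz":0,"hand":1},{"ax":0,"ay":0,"az":0,"dx":-1,"dy":-5,"dz":0,"hand":1},{"ax":0,"ay":0,"az":0,"dx":-1,"dy":-5,"dz":0,"hand":1},{"ax":0,"ay":0,"az":0,"dx":-0.5,"dy":-4,"dz":0,"hand":1},{"ax":0,"ay":0,"az":0,"dx":-0.5,"dy":-2,"dz":0,"hand":1},{"ax":0,"ay":0,"az":0,"dx":0,"dy":-0.8,"dz":0,"hand":1},{"ax":0,"ay":0,"az":0,"dx":0,"dy":0,"dz":0,"hand":1},{"ax":0,"ay":0,"az":0,"dx":0,"dy":0,"dz":0,"hand":1}]'
python3 to.py 446.9 138.8 134 -2.2
python3 - <<'E'
from h import *
w=grab('wrist','w5.png');t=grab('top','t5.png');s=grab('side','s5.png')
f=lambda p:proj(w,p,'wrist').round().tolist()
print('sock',f((446.9,138.8,62)),'hole',f((441.4,139.2,74)),'tip',f((446.9,138.8,95)))
b=w['pixels'][150:330,170:380];b=cv2.convertScaleAbs(cv2.resize(b,(560,480),interpolation=2),alpha=1.5)
c=cv2.resize(s['pixels'][150:230,190:250],(240,320),interpolation=2)
cv2.imwrite('pics/m5.png',np.hstack([b,np.vstack([c,np.zeros((160,240,3),np.uint8)])]))
E
```

```text
t: 9.52
eef_pos: [445.3, 139.6, 134.3]
orientation: [-0.0, 0.019, 1.0, 0.0]
ft_force: [0.4, 0.1, -1.8]
gripper_width: 0.27
turn [ 0.   -0.04  0.07] then d cm [-0.16 -0.07  0.03] F [ 0.4  0.1 -1.8] w 23.0 t 9.5
sock [272.0, 208.0] hole [273.0, 206.0] tip [272.0, 222.0]
```

View pics/m5.png

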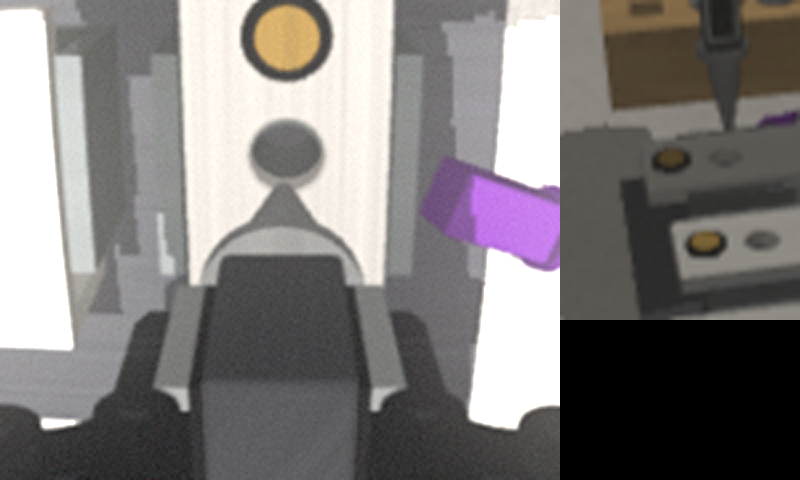

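Drift held straight. In the crop the tip is at (284,185), the hole at (287,152), and the cheeks span rows 55 to 275. I'll use the cheeks to find the pedestal's centre in x.

```bash
python3 - <<'E'
from h import *
w=arm.get_image('wrist');g=lambda u,v,z:at(w,170+u/2.667,150+v/2.667,z,'wrist')[:2].round(1)
print('cheek ends',g(165,55,70),g(165,275,70),g(408,55,70),g(400,275,70))
print('hole',g(287,152,74),'tip',g(284,185,95))
E
python3 to.py 447.2 140 134 -2.2
```

```text
cheek ends [413.6 108.8] [483.6 103.3] [416.1 179.1] [486.3 177.4]
hole [443.1 143.1] tip [445.7 142. ]
turn [0.   0.   0.08] then d cm [-0.15  0.05  0.07] F [ 1.1 -0.5 -1.8] w 22.9 t 9.7
```

```bash

python3 -m jog '[{"ax":0,"ay":0,"az":0,"dx":-0.26,"dy":0.02,"dz":1,"hand":1},{"ax":0,"ay":0,"az":0,"dx":0,"dy":0,"dz":1,"hand":1},{"ax":0,"ay":0,"az":0,"dx":0,"dy":0,"dz":0.8,"hand":1},{"ax":0,"ay":0,"az":0,"dx":0,"dy":0,"dz":0,"hand":1}]' | grep -E "eef|force"
for i in 1 2 3; do python3 -m jog '[{"ax":0,"ay":0,"az":0,"dx":0,"dy":0,"dz":0.5,"hand":1},{"ax":0,"ay":0,"az":0,"dx":0,"dy":0,"dz":0.5,"hand":1},{"ax":0,"ay":0,"az":0,"dx":0,"dy":0,"dz":0,"hand":1}]' | grep -E "eef|force"; done
```

```text
eef_pos: [447.4, 138.9, 105.7]
ft_force: [-0.1, -0.5, -1.6]
eef_pos: [448.1, 139.0, 96.3]
ft_force: [-0.6, -0.4, -2.0]
eef_pos: [448.1, 138.9, 86.2]
ft_force: [-1.3, -0.4, -1.2]
eef_pos: [448.1, 138.9, 76.2]
ft_force: [-0.8, -0.9, -1.7]
```

```bash

for i in 1 2 3 4 5; do python3 -m jog '[{"ax":0,"ay":0,"az":0,"dx":0,"dy":0,"dz":0.2,"hand":1},{"ax":0,"ay":0,"az":0,"dx":0,"dy":0,"dz":0.2,"hand":1},{"ax":0,"ay":0,"az":0,"dx":0,"dy":0,"dz":0,"hand":1}]' | grep -E "eef|force"; done
```

```text
eef_pos: [448.3, 139.1, 72.6]
ft_force: [-1.7, 0.1, -2.0]
eef_pos: [448.4, 139.1, 68.5]
ft_force: [-0.7, 1.7, -1.8]
eef_pos: [448.1, 139.5, 64.5]
ft_force: [-1.2, 3.3, -1.5]
eef_pos: [447.8, 140.0, 60.3]
ft_force: [-1.7, 6.0, -3.2]
eef_pos: [447.7, 140.2, 56.3]
ft_force: [-1.2, 5.8, -3.1]
```

```bash

for i in 1 2 3; do python3 -m jog '[{"ax":0,"ay":0,"az":0,"dx":0,"dy":0,"dz":0.2,"hand":1},{"ax":0,"ay":0,"az":0,"dx":0,"dy":0,"dz":0,"hand":1}]' | grep -E "eef|force"; done
```

```text
eef_pos: [447.7, 140.3, 54.3]
ft_force: [-1.9, 4.6, -4.4]
eef_pos: [447.9, 140.4, 53.3]
ft_force: [-5.0, 7.0, 6.7]
eef_pos: [448.2, 140.7, 53.1]
ft_force: [-10.1, 4.5, 25.0]
```

Home: the collar is seated with 25 N. Release, raise, and go for the next drift.

```bash

python3 -m jog '[{"ax":0,"ay":0,"az":0,"dx":0,"dy":0,"dz":-0.3,"hand":1},{"ax":0,"ay":0,"az":0,"dx":0,"dy":0,"dz":0,"hand":8.5},{"ax":0,"ay":0,"az":0,"dx":0,"dy":0,"dz":0,"hand":8.5},{"ax":0,"ay":0,"az":0,"dx":0,"dy":0,"dz":0,"hand":8.5},{"ax":0,"ay":0,"az":0,"dx":0,"dy":0,"dz":-1,"hand":8.5},{"ax":0,"ay":0,"az":0,"dx":0,"dy":0,"dz":-3,"hand":8.5},{"ax":0,"ay":0,"az":0,"dx":0,"dy":0,"dz":-4,"hand":8.5},{"ax":0,"ay":0,"az":0,"dx":0,"dy":0,"dz":0,"hand":8.5}]'
python3 to.py 469 365.8 46 -3.7
```

```text
t: 14.98
eef_pos: [451.2, 139.3, 137.1]
orientation: [0.003, 0.019, 1.0, 0.0]
ft_force: [0.4, 0.5, -1.2]
gripper_width: 0.993
turn [0.06 0.38 1.51] then d cm [-0.31 22.71  9.11] F [ 0.4  0.5 -1.2] w 84.8 t 15.0
```

```bash

python3 -m jog '[{"ax":0,"ay":0.3,"az":1.5,"dx":0,"dy":2,"dz":0,"hand":8.5},{"ax":0,"ay":0,"az":0,"dx":-0.3,"dy":4,"dz":0,"hand":8.5},{"ax":0,"ay":0,"az":0,"dx":0,"dy":5,"dz":0,"hand":8.5},{"ax":0,"ay":0,"az":0,"dx":0,"dy":5,"dz":0,"hand":8.5},{"ax":0,"ay":0,"az":0,"dx":0,"dy":4.5,"dz":0,"hand":8.5},{"ax":0,"ay":0,"az":0,"dx":0,"dy":2.2,"dz":0,"hand":8.5},{"ax":0,"ay":0,"az":0,"dx":0,"dy":0,"dz":0,"hand":8.5},{"ax":0,"ay":0,"az":0,"dx":0,"dy":0,"dz":0,"hand":8.5}]' >/dev/null
python3 to.py 469 365.8 46 -3.7
```

```text
turn [-0.08 -0.36 -0.01] then d cm [-0.4   0.16  8.7 ] F [-0.4  0.3  0.9] w 85.3 t 16.0
```

```bash

python3 -m jog '[{"ax":0,"ay":-0.35,"az":0,"dx":-0.4,"dy":0.16,"dz":0.5,"hand":8.5},{"ax":0,"ay":0,"az":0,"dx":0,"dy":0,"dz":2,"hand":8.5},{"ax":0,"ay":0,"az":0,"dx":0,"dy":0,"dz":2.5,"hand":8.5},{"ax":0,"ay":0,"az":0,"dx":0,"dy":0,"dz":2.5,"hand":8.5},{"ax":0,"ay":0,"az":0,"dx":0,"dy":0,"dz":1.1,"hand":5},{"ax":0,"ay":0,"az":0,"dx":0,"dy":0,"dz":0,"hand":1},{"ax":0,"ay":0,"az":0,"dx":0,"dy":0,"dz":0,"hand":1},{"ax":0,"ay":0,"az":0,"dx":0,"dy":0,"dz":0,"hand":1},{"ax":0,"ay":0,"az":0,"dx":0,"dy":0,"dz":0,"hand":1},{"ax":0,"ay":0,"az":0,"dx":0,"dy":0,"dz":0,"hand":1}]' 60
python3 -m jog '[{"ax":0,"ay":0,"az":0,"dx":0,"dy":0,"dz":-1.5,"hand":1},{"ax":0,"ay":0,"az":0,"dx":0,"dy":0,"dz":-3,"hand":1},{"ax":0,"ay":0,"az":0,"dx":0,"dy":0,"dz":-4,"hand":1},{"ax":0,"ay":0,"az":0,"dx":0,"dy":0,"dz":-3,"hand":1},{"ax":0,"ay":0,"az":0,"dx":0,"dy":0,"dz":-2.8,"hand":1},{"ax":0,"ay":0,"az":0,"dx":0,"dy":0,"dz":0,"hand":1},{"ax":0,"ay":0,"az":0,"dx":0,"dy":0,"dz":0,"hand":1}]'
python3 to.py 443.9 40.3 190 -2.2
```

```text
t: 17.23
eef_pos: [470.6, 367.2, 48.9]
orientation: [0.002, 0.032, 0.999, 0.0]
ft_force: [0.2, -0.5, 6.4]
gripper_width: 0.274
t: 18.1
eef_pos: [468.6, 366.3, 189.5]
orientation: [-0.0, 0.032, 0.999, -0.001]
ft_force: [-0.1, -0.1, -2.8]
gripper_width: 0.27
turn [-0.07 -0.04 -1.48] then d cm [  1.22 -32.67  -0.05] F [-0.1 -0.1 -2.8] w 23.1 t 18.1
```

```bash

python3 -m jog '[{"ax":0,"ay":0,"az":-1.48,"dx":0,"dy":-2,"dz":0,"hand":1},{"ax":0,"ay":0,"az":0,"dx":0.3,"dy":-4,"dz":0,"hand":1},{"ax":0,"ay":0,"az":0,"dx":0.3,"dy":-5,"dz":0,"hand":1},{"ax":0,"ay":0,"az":0,"dx":0.3,"dy":-5,"dz":0,"hand":1},{"ax":0,"ay":0,"az":0,"dx":0.3,"dy":-5,"dz":0,"hand":1},{"ax":0,"ay":0,"az":0,"dx":0,"dy":-5,"dz":0,"hand":1},{"ax":0,"ay":0,"az":0,"dx":0,"dy":-4,"dz":0,"hand":1},{"ax":0,"ay":0,"az":0,"dx":0,"dy":-2.6,"dz":0,"hand":1},{"ax":0,"ay":0,"az":0,"dx":0,"dy":0,"dz":0,"hand":1},{"ax":0,"ay":0,"az":0,"dx":0,"dy":0,"dz":0,"hand":1}]'
python3 -m jog '[{"ax":0,"ay":0,"az":0,"dx":0,"dy":0,"dz":0,"hand":1},{"ax":0,"ay":0,"az":0,"dx":0,"dy":0,"dz":0,"hand":1}]' >/dev/null
python3 to.py 443.9 40.3 134 -2.2
```

```text
t: 19.35
eef_pos: [443.6, 42.0, 189.8]
orientation: [-0.0, 0.019, 1.0, 0.0]
ft_force: [-0.3, -1.1, -2.1]
gripper_width: 0.272
turn [0.   0.03 0.07] then d cm [ 0.03 -0.2   5.65] F [-0.1  0.4 -1. ] w 22.9 t 19.6
```

```bash

python3 -m jog '[{"ax":0,"ay":0,"az":0,"dx":0,"dy":-0.2,"dz":1,"hand":1},{"ax":0,"ay":0,"az":0,"dx":0,"dy":0,"dz":2,"hand":1},{"ax":0,"ay":0,"az":0,"dx":0,"dy":0,"dz":2,"hand":1},{"ax":0,"ay":0,"az":0,"dx":0,"dy":0,"dz":1.5,"hand":1},{"ax":0,"ay":0,"az":0,"dx":0,"dy":0,"dz":1,"hand":1},{"ax":0,"ay":0,"az":0,"dx":0,"dy":0,"dz":0.5,"hand":1},{"ax":0,"ay":0,"az":0,"dx":0,"dy":0,"dz":0,"hand":1}]' | grep -E "eef|force"
for i in 1 2 3; do python3 -m jog '[{"ax":0,"ay":0,"az":0,"dx":0,"dy":0,"dz":0.5,"hand":1},{"ax":0,"ay":0,"az":0,"dx":0,"dy":0,"dz":0.5,"hand":1},{"ax":0,"ay":0,"az":0,"dx":0,"dy":0,"dz":0,"hand":1}]' | grep -E "eef|force"; done
```

```text
eef_pos: [444.4, 39.5, 110.5]
ft_force: [-0.1, -0.0, -2.6]
eef_pos: [444.4, 39.5, 100.4]
ft_force: [0.6, 0.3, -2.0]
eef_pos: [444.0, 39.5, 90.2]
ft_force: [0.6, 1.2, -2.7]
eef_pos: [444.0, 39.5, 80.2]
ft_force: [1.0, 0.3, -1.2]
```

```bash

for i in 1 2 3 4 5 6; do python3 -m jog '[{"ax":0,"ay":0,"az":0,"dx":0,"dy":0,"dz":0.2,"hand":1},{"ax":0,"ay":0,"az":0,"dx":0,"dy":0,"dz":0.2,"hand":1},{"ax":0,"ay":0,"az":0,"dx":0,"dy":0,"dz":0,"hand":1}]' | grep -E "eef|force"; done
```

```text
eef_pos: [444.5, 39.5, 76.6]
ft_force: [0.5, 0.3, -2.8]
eef_pos: [444.3, 39.6, 72.4]
ft_force: [-0.1, 2.5, -2.7]
eef_pos: [444.3, 39.8, 68.5]
ft_force: [0.5, 1.9, -1.8]
eef_pos: [444.6, 40.2, 64.5]
ft_force: [1.6, 5.1, -2.3]
eef_pos: [444.8, 40.7, 60.5]
ft_force: [2.8, 6.4, -3.5]
eef_pos: [444.8, 40.8, 56.6]
ft_force: [2.8, 5.7, -3.7]
```

```bash

for i in 1 2 3 4; do python3 -m jog '[{"ax":0,"ay":0,"az":0,"dx":0,"dy":0,"dz":0.15,"hand":1},{"ax":0,"ay":0,"az":0,"dx":0,"dy":0,"dz":0,"hand":1}]' | grep -E "eef|force"; done
```

```text
eef_pos: [444.9, 40.8, 55.1]
ft_force: [1.5, 7.2, -3.3]
eef_pos: [445.1, 40.8, 54.8]
ft_force: [-2.3, 7.7, 11.5]
eef_pos: [445.2, 40.8, 54.8]
ft_force: [-7.4, 7.6, 27.5]
eef_pos: [445.4, 40.8, 54.7]
ft_force: [-11.8, 7.6, 44.9]
```

```bash

python3 -m jog '[{"ax":0,"ay":0,"az":0,"dx":0,"dy":0,"dz":-0.6,"hand":1},{"ax":0,"ay":0,"az":0,"dx":0,"dy":0,"dz":0,"hand":8.5},{"ax":0,"ay":0,"az":0,"dx":0,"dy":0,"dz":0,"hand":8.5},{"ax":0,"ay":0,"az":0,"dx":0,"dy":0,"dz":0,"hand":8.5},{"ax":0,"ay":0,"az":0,"dx":0,"dy":0,"dz":-1,"hand":8.5},{"ax":0,"ay":0,"az":0,"dx":0,"dy":0,"dz":-3,"hand":8.5},{"ax":0,"ay":0,"az":0,"dx":0,"dy":0,"dz":-4,"hand":8.5},{"ax":0,"ay":0,"az":0,"dx":0,"dy":0,"dz":-1,"hand":8.5},{"ax":0,"ay":0,"az":0,"dx":0,"dy":0,"dz":0,"hand":8.5},{"ax":0,"ay":0,"az":0,"dx":0,"dy":0,"dz":0,"hand":8.5}]'
python3 to.py 519 362.8 46 -3.7
```

```text
t: 26.1
eef_pos: [443.4, 39.5, 145.6]
orientation: [-0.001, 0.019, 1.0, -0.0]
ft_force: [-0.3, -1.0, -0.2]
gripper_width: 0.99
turn [-0.01 -0.06  1.49] then d cm [-5.46 32.75  9.96] F [-0.3 -1.  -0.2] w 84.6 t 26.1
```

```bash

python3 -m jog '[{"ax":0,"ay":0,"az":1.5,"dx":0,"dy":3,"dz":0,"hand":8.5},{"ax":0,"ay":0,"az":0,"dx":-0.5,"dy":5,"dz":0,"hand":8.5},{"ax":0,"ay":0,"az":0,"dx":-1,"dy":5,"dz":0,"hand":8.5},{"ax":0,"ay":0,"az":0,"dx":-1,"dy":5,"dz":0,"hand":8.5},{"ax":0,"ay":0,"az":0,"dx":-1,"dy":5,"dz":0,"hand":8.5},{"ax":0,"ay":0,"az":0,"dx":-1,"dy":5,"dz":0,"hand":8.5},{"ax":0,"ay":0,"az":0,"dx":-0.5,"dy":3,"dz":0,"hand":8.5},{"ax":0,"ay":0,"az":0,"dx":-0.4,"dy":1.7,"dz":0,"hand":8.5},{"ax":0,"ay":0,"az":0,"dx":0,"dy":0,"dz":0,"hand":8.5},{"ax":0,"ay":0,"az":0,"dx":0,"dy":0,"dz":0,"hand":8.5}]' >/dev/null
python3 -m jog '[{"ax":0,"ay":0,"az":0,"dx":0,"dy":0,"dz":0,"hand":8.5},{"ax":0,"ay":0,"az":0,"dx":0,"dy":0,"dz":0,"hand":8.5}]' >/dev/null
python3 to.py 519 362.8 46 -3.7
```

```text
turn [-0.    0.05 -0.06] then d cm [-0.03  0.12 10.09] F [-0.3 -0.   0.4] w 85.0 t 27.6
```

```bash

python3 -m jog '[{"ax":0,"ay":0,"az":0,"dx":0,"dy":0.12,"dz":1.9,"hand":8.5},{"ax":0,"ay":0,"az":0,"dx":0,"dy":0,"dz":2.5,"hand":8.5},{"ax":0,"ay":0,"az":0,"dx":0,"dy":0,"dz":2.5,"hand":8.5},{"ax":0,"ay":0,"az":0,"dx":0,"dy":0,"dz":2,"hand":8.5},{"ax":0,"ay":0,"az":0,"dx":0,"dy":0,"dz":1,"hand":5},{"ax":0,"ay":0,"az":0,"dx":0,"dy":0,"dz":0,"hand":1},{"ax":0,"ay":0,"az":0,"dx":0,"dy":0,"dz":0,"hand":1},{"ax":0,"ay":0,"az":0,"dx":0,"dy":0,"dz":0,"hand":1},{"ax":0,"ay":0,"az":0,"dx":0,"dy":0,"dz":0,"hand":1},{"ax":0,"ay":0,"az":0,"dx":0,"dy":0,"dz":0,"hand":1}]' 60
python3 -m jog '[{"ax":0,"ay":0,"az":0,"dx":0,"dy":0,"dz":-1.5,"hand":1},{"ax":0,"ay":0,"az":0,"dx":0,"dy":0,"dz":-3,"hand":1},{"ax":0,"ay":0,"az":0,"dx":0,"dy":0,"dz":-4,"hand":1},{"ax":0,"ay":0,"az":0,"dx":0,"dy":0,"dz":-3,"hand":1},{"ax":0,"ay":0,"az":0,"dx":0,"dy":0,"dz":-2.8,"hand":1},{"ax":0,"ay":0,"az":0,"dx":0,"dy":0,"dz":0,"hand":1},{"ax":0,"ay":0,"az":0,"dx":0,"dy":0,"dz":0,"hand":1}]'
python3 to.py 441.5 -59 190 -2.2
```

```text
t: 28.85
eef_pos: [519.7, 364.0, 48.9]
orientation: [0.001, 0.032, 0.999, 0.0]
ft_force: [-0.5, -0.0, 6.8]
gripper_width: 0.276
t: 29.72
eef_pos: [517.9, 363.1, 189.5]
orientation: [-0.0, 0.032, 0.999, -0.001]
ft_force: [0.1, -0.3, -2.1]
gripper_width: 0.276
turn [-0.06 -0.04 -1.51] then d cm [  6.01 -42.47  -0.05] F [ 0.1 -0.3 -2.1] w 23.6 t 29.7
```

```bash

python3 -m jog '[{"ax":0,"ay":0,"az":-1.5,"dx":0,"dy":-3,"dz":0,"hand":1},{"ax":0,"ay":0,"az":0,"dx":0.8,"dy":-5,"dz":0,"hand":1},{"ax":0,"ay":0,"az":0,"dx":1,"dy":-5.5,"dz":0,"hand":1},{"ax":0,"ay":0,"az":0,"dx":1,"dy":-5.5,"dz":0,"hand":1},{"ax":0,"ay":0,"az":0,"dx":1,"dy":-5.5,"dz":0,"hand":1},{"ax":0,"ay":0,"az":0,"dx":1,"dy":-5.5,"dz":0,"hand":1},{"ax":0,"ay":0,"az":0,"dx":0.8,"dy":-5.5,"dz":0,"hand":1},{"ax":0,"ay":0,"az":0,"dx":0.4,"dy":-4,"dz":0,"hand":1},{"ax":0,"ay":0,"az":0,"dx":0,"dy":-2,"dz":0,"hand":1},{"ax":0,"ay":0,"az":0,"dx":0,"dy":-0.9,"dz":0,"hand":1}]' >/dev/null
python3 -m jog '[{"ax":0,"ay":0,"az":0,"dx":0,"dy":0,"dz":0,"hand":1},{"ax":0,"ay":0,"az":0,"dx":0,"dy":0,"dz":0,"hand":1},{"ax":0,"ay":0,"az":0,"dx":0,"dy":0,"dz":0,"hand":1},{"ax":0,"ay":0,"az":0,"dx":0,"dy":0,"dz":0,"hand":1}]' >/dev/null
python3 to.py 441.5 -59 111 -2.2
```

```text
turn [-0.    0.05  0.05] then d cm [ 0.   -0.18  7.97] F [-0.2 -0.5 -2.1] w 23.6 t 31.5
```

```bash

python3 -m jog '[{"ax":0,"ay":0,"az":0,"dx":0.05,"dy":-0.1,"dz":1,"hand":1},{"ax":0,"ay":0,"az":0,"dx":0,"dy":0,"dz":2,"hand":1},{"ax":0,"ay":0,"az":0,"dx":0,"dy":0,"dz":2,"hand":1},{"ax":0,"ay":0,"az":0,"dx":0,"dy":0,"dz":1.5,"hand":1},{"ax":0,"ay":0,"az":0,"dx":0,"dy":0,"dz":1,"hand":1},{"ax":0,"ay":0,"az":0,"dx":0,"dy":0,"dz":0.5,"hand":1},{"ax":0,"ay":0,"az":0,"dx":0,"dy":0,"dz":0,"hand":1}]' | grep -E "eef|force"
for i in 1 2 3; do python3 -m jog '[{"ax":0,"ay":0,"az":0,"dx":0,"dy":0,"dz":0.5,"hand":1},{"ax":0,"ay":0,"az":0,"dx":0,"dy":0,"dz":0.5,"hand":1},{"ax":0,"ay":0,"az":0,"dx":0,"dy":0,"dz":0,"hand":1}]' | grep -E "eef|force"; done
```

```text
eef_pos: [441.0, -58.8, 110.5]
ft_force: [0.2, -0.6, -2.1]
eef_pos: [440.9, -58.7, 100.3]
ft_force: [-0.4, 0.2, -2.4]
eef_pos: [440.9, -58.7, 90.2]
ft_force: [0.3, 0.1, -2.4]
eef_pos: [440.9, -58.7, 80.2]
ft_force: [-1.0, 0.3, -2.4]
```

```bash

for i in 1 2 3 4 5 6; do python3 -m jog '[{"ax":0,"ay":0,"az":0,"dx":0,"dy":0,"dz":0.2,"hand":1},{"ax":0,"ay":0,"az":0,"dx":0,"dy":0,"dz":0.2,"hand":1},{"ax":0,"ay":0,"az":0,"dx":0,"dy":0,"dz":0,"hand":1}]' | grep -E "eef|force"; done
```

```text
eef_pos: [441.1, -58.8, 76.5]
ft_force: [-0.9, 0.1, -1.7]
eef_pos: [441.1, -58.8, 72.5]
ft_force: [-0.4, -0.2, -2.0]
eef_pos: [441.2, -58.8, 68.5]
ft_force: [-0.9, 0.8, -1.8]
eef_pos: [441.1, -58.7, 64.5]
ft_force: [-0.7, 1.1, -2.2]
eef_pos: [440.8, -58.6, 60.4]
ft_force: [-1.4, 0.8, -3.3]
eef_pos: [440.8, -58.6, 56.4]
ft_force: [-1.2, 1.6, -2.7]
```

```bash

for i in 1 2 3; do python3 -m jog '[{"ax":0,"ay":0,"az":0,"dx":0,"dy":0,"dz":0.17,"hand":1},{"ax":0,"ay":0,"az":0,"dx":0,"dy":0,"dz":0,"hand":1}]' | grep -E "eef|force"; done
python3 -m jog '[{"ax":0,"ay":0,"az":0,"dx":0,"dy":0,"dz":-0.4,"hand":1},{"ax":0,"ay":0,"az":0,"dx":0,"dy":0,"dz":0,"hand":8.5},{"ax":0,"ay":0,"az":0,"dx":0,"dy":0,"dz":0,"hand":8.5},{"ax":0,"ay":0,"az":0,"dx":0,"dy":0,"dz":0,"hand":8.5},{"ax":0,"ay":0,"az":0,"dx":0,"dy":0,"dz":-1,"hand":8.5},{"ax":0,"ay":0,"az":0,"dx":0,"dy":0,"dz":-3,"hand":8.5},{"ax":0,"ay":0,"az":0,"dx":0,"dy":0,"dz":-4,"hand":8.5},{"ax":0,"ay":0,"az":0,"dx":0,"dy":0,"dz":-1,"hand":8.5},{"ax":0,"ay":0,"az":0,"dx":0,"dy":0,"dz":0,"hand":8.5},{"ax":0,"ay":0,"az":0,"dx":0,"dy":0,"dz":0,"hand":8.5}]'
python3 to.py 569 359.6 46 -3.7
```

```text
eef_pos: [440.8, -58.6, 54.9]
ft_force: [-3.2, 2.2, -0.5]
eef_pos: [440.9, -58.7, 54.8]
ft_force: [-9.0, 3.0, 20.3]
eef_pos: [441.1, -58.7, 54.8]
ft_force: [-14.0, 4.6, 38.7]
t: 37.72
eef_pos: [440.2, -58.5, 144.5]
orientation: [-0.0, 0.019, 1.0, 0.0]
ft_force: [-0.4, -0.7, -0.2]
gripper_width: 0.993
turn [ 0.02 -0.05  1.49] then d cm [-10.16  42.56   9.85] F [-0.4 -0.7 -0.2] w 84.8 t 37.7
```

```bash

python3 -m jog '[{"ax":0,"ay":0,"az":1.5,"dx":0,"dy":3,"dz":0,"hand":8.5},{"ax":0,"ay":0,"az":0,"dx":-1,"dy":5,"dz":0,"hand":8.5},{"ax":0,"ay":0,"az":0,"dx":-1.5,"dy":5.5,"dz":0,"hand":8.5},{"ax":0,"ay":0,"az":0,"dx":-1.5,"dy":5.5,"dz":0,"hand":8.5},{"ax":0,"ay":0,"az":0,"dx":-1.5,"dy":5.5,"dz":0,"hand":8.5},{"ax":0,"ay":0,"az":0,"dx":-1.5,"dy":5.5,"dz":0,"hand":8.5},{"ax":0,"ay":0,"az":0,"dx":-1.5,"dy":5.5,"dz":0,"hand":8.5},{"ax":0,"ay":0,"az":0,"dx":-1,"dy":4,"dz":0,"hand":8.5},{"ax":0,"ay":0,"az":0,"dx":-0.6,"dy":2,"dz":0,"hand":8.5},{"ax":0,"ay":0,"az":0,"dx":0,"dy":1,"dz":0,"hand":8.5}]' >/dev/null
python3 -m jog '[{"ax":0,"ay":0,"az":0,"dx":0,"dy":0,"dz":0,"hand":8.5},{"ax":0,"ay":0,"az":0,"dx":0,"dy":0,"dz":0,"hand":8.5},{"ax":0,"ay":0,"az":0,"dx":0,"dy":0,"dz":0,"hand":8.5},{"ax":0,"ay":0,"az":0,"dx":0,"dy":0,"dz":0,"hand":8.5}]' >/dev/null
python3 to.py 569 359.6 46 -3.7
```

```text
turn [ 0.    0.07 -0.05] then d cm [-0.02  0.14  9.99] F [ 0.4  0.4 -1. ] w 85.3 t 39.5
```

```bash

python3 -m jog '[{"ax":0,"ay":0,"az":0,"dx":0,"dy":0.12,"dz":1.9,"hand":8.5},{"ax":0,"ay":0,"az":0,"dx":0,"dy":0,"dz":2.5,"hand":8.5},{"ax":0,"ay":0,"az":0,"dx":0,"dy":0,"dz":2.5,"hand":8.5},{"ax":0,"ay":0,"az":0,"dx":0,"dy":0,"dz":2,"hand":8.5},{"ax":0,"ay":0,"az":0,"dx":0,"dy":0,"dz":0.9,"hand":5},{"ax":0,"ay":0,"az":0,"dx":0,"dy":0,"dz":0,"hand":1},{"ax":0,"ay":0,"az":0,"dx":0,"dy":0,"dz":0,"hand":1},{"ax":0,"ay":0,"az":0,"dx":0,"dy":0,"dz":0,"hand":1},{"ax":0,"ay":0,"az":0,"dx":0,"dy":0,"dz":0,"hand":1},{"ax":0,"ay":0,"az":0,"dx":0,"dy":0,"dz":0,"hand":1}]' 60
python3 -m jog '[{"ax":0,"ay":0,"az":0,"dx":0,"dy":0,"dz":-1.5,"hand":1},{"ax":0,"ay":0,"az":0,"dx":0,"dy":0,"dz":-3,"hand":1},{"ax":0,"ay":0,"az":0,"dx":0,"dy":0,"dz":-4,"hand":1},{"ax":0,"ay":0,"az":0,"dx":0,"dy":0,"dz":-3,"hand":1},{"ax":0,"ay":0,"az":0,"dx":0,"dy":0,"dz":-2.8,"hand":1},{"ax":0,"ay":0,"az":0,"dx":0,"dy":0,"dz":0,"hand":1},{"ax":0,"ay":0,"az":0,"dx":0,"dy":0,"dz":0,"hand":1}]'
python3 to.py 437.6 -158.8 190 -2.2
```

```text
t: 40.72
eef_pos: [569.7, 360.5, 49.0]
orientation: [0.002, 0.032, 0.999, 0.0]
ft_force: [0.0, 0.1, 6.6]
gripper_width: 0.272
t: 41.6
eef_pos: [567.8, 359.6, 189.3]
orientation: [-0.0, 0.032, 0.999, -0.001]
ft_force: [-0.3, -0.2, -3.1]
gripper_width: 0.273
turn [-0.07 -0.06 -1.51] then d cm [ 11.02 -52.3   -0.07] F [-0.3 -0.2 -3.1] w 23.3 t 41.6
```

```bash

python3 -m jog '[{"ax":0,"ay":0,"az":-1.5,"dx":0.5,"dy":-3,"dz":0,"hand":1},{"ax":0,"ay":0,"az":0,"dx":1,"dy":-5,"dz":0,"hand":1},{"ax":0,"ay":0,"az":0,"dx":1.2,"dy":-5.5,"dz":0,"hand":1},{"ax":0,"ay":0,"az":0,"dx":1.2,"dy":-5.5,"dz":0,"hand":1},{"ax":0,"ay":0,"az":0,"dx":1.2,"dy":-5.5,"dz":0,"hand":1},{"ax":0,"ay":0,"az":0,"dx":1.2,"dy":-5.5,"dz":0,"hand":1},{"ax":0,"ay":0,"az":0,"dx":1.2,"dy":-5.5,"dz":0,"hand":1},{"ax":0,"ay":0,"az":0,"dx":1.2,"dy":-5.5,"dz":0,"hand":1},{"ax":0,"ay":0,"az":0,"dx":1.2,"dy":-5.5,"dz":0,"hand":1},{"ax":0,"ay":0,"az":0,"dx":1,"dy":-4,"dz":0,"hand":1}]' >/dev/null
python3 -m jog '[{"ax":0,"ay":0,"az":0,"dx":0.1,"dy":-1.3,"dz":0,"hand":1},{"ax":0,"ay":0,"az":0,"dx":0,"dy":-0.5,"dz":0,"hand":1},{"ax":0,"ay":0,"az":0,"dx":0,"dy":0,"dz":0,"hand":1},{"ax":0,"ay":0,"az":0,"dx":0,"dy":0,"dz":0,"hand":1},{"ax":0,"ay":0,"az":0,"dx":0,"dy":0,"dz":0,"hand":1},{"ax":0,"ay":0,"az":0,"dx":0,"dy":0,"dz":0,"hand":1}]' >/dev/null
python3 to.py 437.6 -158.8 111 -2.2
```

```text
turn [-0.    0.06  0.05] then d cm [ 0.03 -0.12  7.96] F [-0.1  1.1 -2.2] w 23.1 t 43.6
```

```bash

python3 -m jog '[{"ax":0,"ay":0,"az":0,"dx":0,"dy":-0.08,"dz":1,"hand":1},{"ax":0,"ay":0,"az":0,"dx":0,"dy":0,"dz":2,"hand":1},{"ax":0,"ay":0,"az":0,"dx":0,"dy":0,"dz":2,"hand":1},{"ax":0,"ay":0,"az":0,"dx":0,"dy":0,"dz":1.5,"hand":1},{"ax":0,"ay":0,"az":0,"dx":0,"dy":0,"dz":1,"hand":1},{"ax":0,"ay":0,"az":0,"dx":0,"dy":0,"dz":0.5,"hand":1},{"ax":0,"ay":0,"az":0,"dx":0,"dy":0,"dz":0,"hand":1}]' | grep -E "eef|force"
for i in 1 2 3; do python3 -m jog '[{"ax":0,"ay":0,"az":0,"dx":0,"dy":0,"dz":0.5,"hand":1},{"ax":0,"ay":0,"az":0,"dx":0,"dy":0,"dz":0.5,"hand":1},{"ax":0,"ay":0,"az":0,"dx":0,"dy":0,"dz":0,"hand":1}]' | grep -E "eef|force"; done
```

```text
eef_pos: [437.7, -158.9, 110.4]
ft_force: [-0.0, 0.1, -2.0]
eef_pos: [437.5, -158.8, 100.2]
ft_force: [-0.2, -0.9, -2.2]
eef_pos: [437.7, -158.8, 90.2]
ft_force: [0.6, -0.7, -1.9]
eef_pos: [437.5, -158.8, 80.1]
ft_force: [0.4, 0.2, -2.0]
```

```bash

for i in 1 2 3 4 5 6; do python3 -m jog '[{"ax":0,"ay":0,"az":0,"dx":0,"dy":0,"dz":0.2,"hand":1},{"ax":0,"ay":0,"az":0,"dx":0,"dy":0,"dz":0.2,"hand":1},{"ax":0,"ay":0,"az":0,"dx":0,"dy":0,"dz":0,"hand":1}]' | grep -E "eef|force"; done
for i in 1 2 3; do python3 -m jog '[{"ax":0,"ay":0,"az":0,"dx":0,"dy":0,"dz":0.17,"hand":1},{"ax":0,"ay":0,"az":0,"dx":0,"dy":0,"dz":0,"hand":1}]' | grep -E "eef|force"; done
```

```text
eef_pos: [437.8, -158.9, 76.5]
ft_force: [1.4, 0.0, -2.3]
eef_pos: [437.6, -158.9, 72.3]
ft_force: [1.1, 0.1, -2.8]
eef_pos: [437.7, -158.9, 68.4]
ft_force: [-0.1, -0.2, -2.8]
eef_pos: [437.4, -158.7, 64.3]
ft_force: [-0.6, -0.3, -2.7]
eef_pos: [437.1, -158.6, 60.1]
ft_force: [-1.5, 1.4, -2.8]
eef_pos: [437.1, -158.6, 56.1]
ft_force: [-3.0, 2.1, -4.1]
eef_pos: [437.2, -158.6, 55.0]
ft_force: [-4.8, 4.1, 1.7]
eef_pos: [437.3, -158.6, 54.9]
ft_force: [-9.8, 5.1, 20.1]
eef_pos: [437.3, -158.7, 54.8]
ft_force: [-15.6, 7.1, 37.8]
```

All four are seated. I'll release, raise, and check the scene from the top, including the straightedge.

```bash

python3 -m jog '[{"ax":0,"ay":0,"az":0,"dx":0,"dy":0,"dz":-0.4,"hand":1},{"ax":0,"ay":0,"az":0,"dx":0,"dy":0,"dz":0,"hand":8.5},{"ax":0,"ay":0,"az":0,"dx":0,"dy":0,"dz":0,"hand":8.5},{"ax":0,"ay":0,"az":0,"dx":0,"dy":0,"dz":0,"hand":8.5},{"ax":0,"ay":0,"az":0,"dx":0,"dy":0,"dz":-1,"hand":8.5},{"ax":0,"ay":0,"az":0,"dx":0,"dy":0,"dz":-3,"hand":8.5},{"ax":0,"ay":0,"az":0,"dx":0,"dy":0,"dz":-4,"hand":8.5},{"ax":0,"ay":0,"az":0,"dx":0,"dy":0,"dz":-4,"hand":8.5},{"ax":0,"ay":0,"az":0,"dx":0,"dy":0,"dz":0,"hand":8.5},{"ax":0,"ay":0,"az":0,"dx":0,"dy":0,"dz":0,"hand":8.5}]'
python3 -c "
from h import *
t=grab('top','t6.png')['pixels'];cv2.imwrite('pics/m6.png',cv2.resize(t[120:320,100:480],(798,420),interpolation=2))"
python3 to.py 715 -46 100 -84.5
```

```text
t: 49.85
eef_pos: [437.6, -158.9, 175.4]
orientation: [0.001, 0.019, 1.0, -0.0]
ft_force: [-0.1, 0.4, -0.6]
gripper_width: 0.994
turn [ 1.000e-02 -3.000e-02  8.229e+01] then d cm [ 8.55 28.74  7.48] F [ 0.5  0.8 -0. ] w 85.0 t 49.9
```

View pics/m6.png

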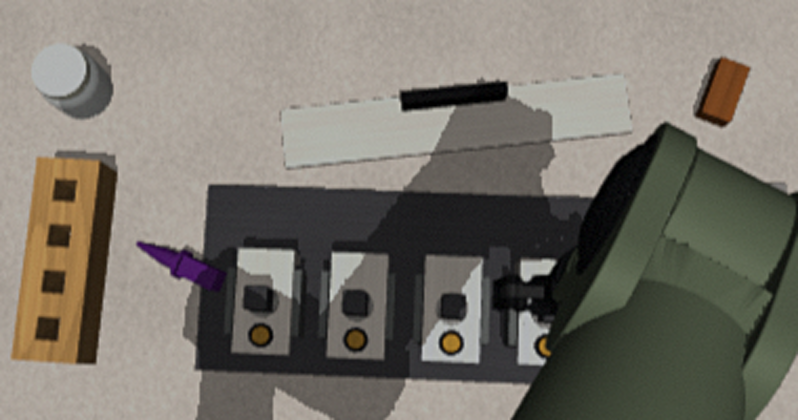

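The heads sit on all the visible slides and the stand is empty. The straightedge has shifted since the first view. Its crop corners are now (281,110), (628,74), (632,133), (288,168), with the rib top at about (454,96). The purple decoy lies at the left end of the bed, clear of the straightedge's strip.

```bash
python3 - <<'E'
from h import *
im=arm.get_image('top');P=lambda u,v,z: at(im,100+u/2.1,120+v/2.1,z,'top')[:2]
c=np.array([P(*q,10) for q in[(281,110),(628,74),(632,133),(288,168)]]);print(c.round(1))
m=np.array([[35,200],[35,-200],[-35,-200],[-35,200]])
H=(m).T@(c-c.mean(0));th=np.arctan2(H[0,1]-H[1,0],H[0,0]+H[1,1]);print('yaw',np.degrees(th),c.mean(0))
print('rib from body',c.mean(0)+23*np.array([np.cos(th),np.sin(th)]),'rib direct',P(454,95,48),P(401,101,48),P(508,91,48))
E
```

```text
[[ 671.3  131.8]
 [ 712.3 -268.7]
 [ 642.5 -270.4]
 [ 602.9  122.4]]
yaw 5.767463966000015 [657.24233697 -71.2209652 ]
rib from body [680.12590946 -68.90966468] rib direct [677.70838675 -66.33037602] [671.0781815   -7.23051086] [ 682.02451448 -126.45987691]
```

```bash

python3 -m jog '[{"ax":0,"ay":0,"az":10.3,"dx":0,"dy":0,"dz":0,"hand":6},{"ax":0,"ay":0,"az":10.3,"dx":0,"dy":0,"dz":0,"hand":6},{"ax":0,"ay":0,"az":10.3,"dx":0,"dy":0,"dz":0,"hand":6},{"ax":0,"ay":0,"az":10.3,"dx":0,"dy":0,"dz":0,"hand":6},{"ax":0,"ay":0,"az":10.3,"dx":0,"dy":0,"dz":0,"hand":6},{"ax":0,"ay":0,"az":10.3,"dx":0,"dy":0,"dz":0,"hand":6},{"ax":0,"ay":0,"az":10.3,"dx":0,"dy":0,"dz":0,"hand":6},{"ax":0,"ay":0,"az":10,"dx":0,"dy":0,"dz":0,"hand":6},{"ax":0,"ay":0,"az":0,"dx":0,"dy":0,"dz":0,"hand":6},{"ax":0,"ay":0,"az":0,"dx":0,"dy":0,"dz":0,"hand":6}]'
python3 to.py 680.5 -66.3 60 -84.3; python3 -c "
from h import *
print(arm.get_state()['joint_positions'].round(2))"
```

```text
t: 51.2
eef_pos: [437.3, -158.7, 174.8]
orientation: [-0.0, 0.67, 0.742, 0.0]
ft_force: [0.3, 0.4, 0.3]
gripper_width: 0.701
turn [-0.02 -0.03  0.13] then d cm [ 6.78 25.12 11.48] F [0.3 0.4 0.3] w 59.9 t 51.2
[-0.51  0.18 -0.43  0.96  0.    0.96]
```

```bash

python3 -m jog '[{"ax":0,"ay":0,"az":0,"dx":0.78,"dy":3.1,"dz":0,"hand":6},{"ax":0,"ay":0,"az":0,"dx":1.2,"dy":4.4,"dz":0,"hand":6},{"ax":0,"ay":0,"az":0,"dx":1.2,"dy":4.4,"dz":0,"hand":6},{"ax":0,"ay":0,"az":0,"dx":1.2,"dy":4.4,"dz":2,"hand":6},{"ax":0,"ay":0,"az":0,"dx":1.2,"dy":4.4,"dz":3,"hand":6},{"ax":0,"ay":0,"az":0,"dx":1.2,"dy":4.4,"dz":3.4,"hand":6},{"ax":0,"ay":0,"az":0,"dx":0,"dy":0,"dz":3,"hand":6},{"ax":0,"ay":0,"az":0,"dx":0,"dy":0,"dz":0,"hand":6},{"ax":0,"ay":0,"az":0,"dx":0,"dy":0,"dz":0,"hand":6},{"ax":0,"ay":0,"az":0,"dx":0,"dy":0,"dz":0,"hand":6}]'
python3 to.py 680.5 -66.3 -21 -84.3
python3 -c "
from h import *
w=grab('wrist','w7.png');t=grab('top','t7.png')
print([proj(w,p,'wrist').round(1) for p in[(680.5,-66.3,48),(674.5,-6.6,48)]])
cv2.imwrite('pics/m7.png',cv2.convertScaleAbs(w['pixels'],alpha=1.5))"
```

```text
t: 52.45
eef_pos: [681.9, -67.2, 63.9]
orientation: [0.002, 0.671, 0.741, 0.001]
ft_force: [-0.5, 0.3, 1.7]
gripper_width: 0.706
turn [ 0.22  0.07 -0.02] then d cm [ 0.11 -0.13  8.49] F [-0.5  0.3  1.7] w 60.3 t 52.5
[array([271.5, 231.8]), array([271.3, 139. ])]
```

View pics/m7.png

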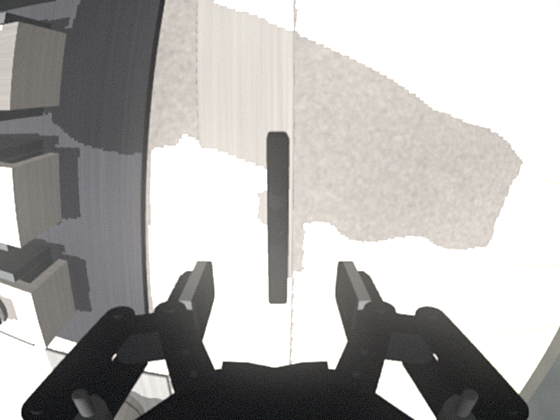

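The rib is parallel to the tool and centred between the jaws, at column 278 with the same bias as before. Descend and grip.

```bash

python3 -m jog '[{"ax":0,"ay":0,"az":0,"dx":0,"dy":-0.1,"dz":2,"hand":6},{"ax":0,"ay":0,"az":0,"dx":0,"dy":0,"dz":2,"hand":6},{"ax":0,"ay":0,"az":0,"dx":0,"dy":0,"dz":2,"hand":6},{"ax":0,"ay":0,"az":0,"dx":0,"dy":0,"dz":1.4,"hand":6},{"ax":0,"ay":0,"az":0,"dx":0,"dy":0,"dz":0.6,"hand":4},{"ax":0,"ay":0,"az":0,"dx":0,"dy":0,"dz":0,"hand":0.5},{"ax":0,"ay":0,"az":0,"dx":0,"dy":0,"dz":0,"hand":0.5},{"ax":0,"ay":0,"az":0,"dx":0,"dy":0,"dz":0,"hand":0.5},{"ax":0,"ay":0,"az":0,"dx":0,"dy":0,"dz":0,"hand":0.5},{"ax":0,"ay":0,"az":0,"dx":0,"dy":0,"dz":0,"hand":0.5}]' 80
python3 to.py 680.5 -66.3 -21 -84.3
```

```text
t: 53.8
eef_pos: [681.2, -66.8, -17.3]
orientation: [0.001, 0.671, 0.741, 0.001]
ft_force: [2.6, -0.6, 4.8]
gripper_width: 0.151
turn [ 0.19  0.04 -0.  ] then d cm [ 0.06 -0.07  0.37] F [ 2.6 -0.6  4.8] w 12.9 t 53.8
```

```bash

python3 -m jog '[{"ax":0,"ay":0,"az":0,"dx":0,"dy":0,"dz":-1,"hand":0.5},{"ax":0,"ay":0,"az":0,"dx":0,"dy":0,"dz":-1.5,"hand":0.5},{"ax":0,"ay":0,"az":0,"dx":0,"dy":0,"dz":-1.5,"hand":0.5},{"ax":0,"ay":0,"az":4,"dx":0,"dy":0,"dz":0,"hand":0.5},{"ax":0,"ay":0,"az":3.8,"dx":0,"dy":0,"dz":0,"hand":0.5},{"ax":0,"ay":0,"az":0,"dx":0,"dy":0,"dz":0,"hand":0.5},{"ax":0,"ay":0,"az":0,"dx":0,"dy":0,"dz":0,"hand":0.5}]'
python3 to.py 570.1 -28.6 10 -92.05
```

```text
t: 54.68
eef_pos: [679.9, -66.8, 22.0]
orientation: [0.0, 0.72, 0.694, 0.0]
ft_force: [0.5, 0.4, -6.2]
gripper_width: 0.148
turn [ 0.05  0.01 -0.01] then d cm [  3.42 -11.11   1.2 ] F [ 0.5  0.4 -6.2] w 12.7 t 54.7
```

```bash

python3 -m jog '[{"ax":0,"ay":0,"az":0,"dx":0.4,"dy":-1.1,"dz":0,"hand":0.5},{"ax":0,"ay":0,"az":0,"dx":0.6,"dy":-2,"dz":0,"hand":0.5},{"ax":0,"ay":0,"az":0,"dx":0.7,"dy":-2.5,"dz":0,"hand":0.5},{"ax":0,"ay":0,"az":0,"dx":0.7,"dy":-2.5,"dz":0,"hand":0.5},{"ax":0,"ay":0,"az":0,"dx":0.6,"dy":-2,"dz":0,"hand":0.5},{"ax":0,"ay":0,"az":0,"dx":0.4,"dy":-1,"dz":0,"hand":0.5},{"ax":0,"ay":0,"az":0,"dx":0,"dy":0,"dz":0.8,"hand":0.5},{"ax":0,"ay":0,"az":0,"dx":0,"dy":0,"dz":0,"hand":0.5},{"ax":0,"ay":0,"az":0,"dx":0,"dy":0,"dz":0,"hand":0.5}]'
python3 to.py 570.1 -28.6 -5.3 -92.05
python3 -c "
from h import *
t=grab('top','t8.png')['pixels'];s=grab('side','s8.png')['pixels']
cv2.imwrite('pics/m8.png',np.vstack([cv2.resize(t[185:310,190:400],(560,333),interpolation=2),cv2.resize(s[170:310,180:420],(560,327),interpolation=2)])[:600])"
```

```text
t: 55.8
eef_pos: [571.0, -29.0, 13.4]
orientation: [0.001, 0.72, 0.694, 0.0]
ft_force: [0.2, -0.2, -7.0]
gripper_width: 0.147
turn [ 0.08  0.01 -0.07] then d cm [ 0.03 -0.09  1.87] F [ 0.2 -0.2 -7. ] w 12.6 t 55.8
```

View pics/m8.png

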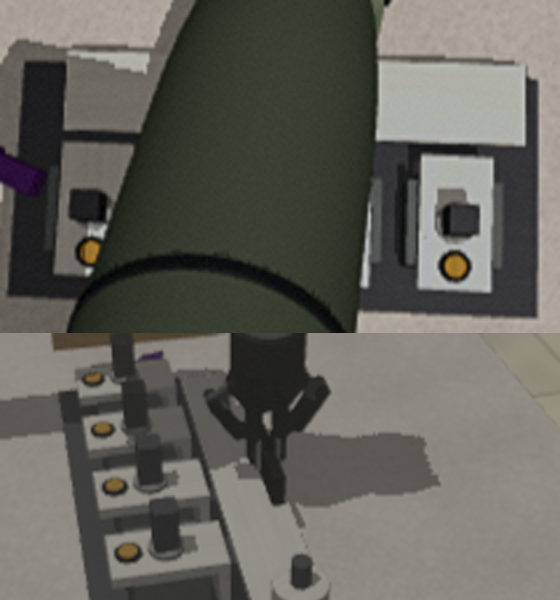

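The straightedge is parallel, about 15 mm off the lips, and reaches past the middles of slides 1 and 4. The decoy is clear of it. I'll lower it onto the bed.

```bash

python3 -m jog '[{"ax":0,"ay":0,"az":0,"dx":0,"dy":0,"dz":0.7,"hand":0.5},{"ax":0,"ay":0,"az":0,"dx":0,"dy":0,"dz":0.6,"hand":0.5},{"ax":0,"ay":0,"az":0,"dx":0,"dy":0,"dz":0,"hand":0.5},{"ax":0,"ay":0,"az":0,"dx":0,"dy":0,"dz":0,"hand":0.5}]' | grep -E "eef|force"
for i in 1 2 3 4; do python3 -m jog '[{"ax":0,"ay":0,"az":0,"dx":0,"dy":0,"dz":0.15,"hand":0.5},{"ax":0,"ay":0,"az":0,"dx":0,"dy":0,"dz":0,"hand":0.5}]' | grep -E "eef|force"; done
```

```text
eef_pos: [570.2, -28.6, 0.5]
ft_force: [0.3, -0.4, -7.2]
eef_pos: [570.3, -28.7, -0.9]
ft_force: [-0.3, -0.3, -6.2]
eef_pos: [570.1, -28.6, -2.5]
ft_force: [-0.3, 0.7, -6.1]
eef_pos: [570.1, -28.6, -4.1]
ft_force: [0.6, 0.5, -7.1]
eef_pos: [570.4, -28.7, -5.3]
ft_force: [-0.5, -0.1, -4.4]
```

```bash

python3 -m jog '[{"ax":0,"ay":0,"az":0,"dx":0,"dy":-0.3,"dz":0.05,"hand":0.5},{"ax":0,"ay":0,"az":0,"dx":0,"dy":-0.3,"dz":0,"hand":0.5},{"ax":0,"ay":0,"az":0,"dx":0,"dy":-0.3,"dz":0,"hand":0.5},{"ax":0,"ay":0,"az":0,"dx":0,"dy":0,"dz":0,"hand":0.5}]' | grep -E "eef|force"
for i in 1 2 3 4 5 6; do python3 -m jog '[{"ax":0,"ay":0,"az":0,"dx":0,"dy":-0.15,"dz":0,"hand":0.5},{"ax":0,"ay":0,"az":0,"dx":0,"dy":0,"dz":0,"hand":0.5}]' | grep -E "eef|force"; done; python3 to.py 556 -28 -5.3 -92.05
```

```text
eef_pos: [561.6, -28.5, -5.3]
ft_force: [0.8, 0.3, 3.7]
eef_pos: [560.8, -28.4, -5.3]
ft_force: [2.4, -0.1, 4.2]
eef_pos: [559.4, -28.4, -5.3]
ft_force: [2.6, -0.3, 5.6]
eef_pos: [557.9, -28.4, -5.3]
ft_force: [3.8, 0.3, 5.4]
eef_pos: [556.4, -28.3, -5.3]
ft_force: [2.5, -0.2, 5.6]
eef_pos: [555.6, -28.2, -5.3]
ft_force: [5.5, -0.3, 3.2]
eef_pos: [555.1, -28.2, -5.1]
ft_force: [7.3, -0.3, 2.2]
turn [ 0.34 -0.   -0.07] then d cm [0.02 0.08 0.02] F [ 7.3 -0.3  2.2] w 12.5 t 59.4
```

```bash

for i in 1 2 3; do python3 -m jog '[{"ax":0,"ay":0,"az":0,"dx":0,"dy":-0.15,"dz":0,"hand":0.5},{"ax":0,"ay":0,"az":0,"dx":0,"dy":0,"dz":0,"hand":0.5}]' | grep -E "eef|force"; done; python3 to.py 556 -28 -5.3 -92.05; python3 -c "
from h import *
print(arm.get_state()['ft_torque'].round(2))"
```

```text
eef_pos: [554.6, -28.2, -5.0]
ft_force: [9.0, -0.9, 1.3]
eef_pos: [554.4, -28.2, -4.7]
ft_force: [12.6, 0.2, -0.6]
eef_pos: [554.4, -28.2, -4.4]
ft_force: [14.2, 0.2, -1.7]
turn [ 0.71 -0.02 -0.07] then d cm [0.02 0.16 0.09] F [14.2  0.2 -1.7] w 12.5 t 60.1
[ 0.04 -3.   -0.23]
```

Even contact at 14 N with almost no yaw moment. I'll relax, release with a small opening, and rise.

```bash

python3 -m jog '[{"ax":0,"ay":0,"az":0,"dx":0,"dy":0.35,"dz":0,"hand":0.5},{"ax":0,"ay":0,"az":0,"dx":0,"dy":0,"dz":0,"hand":0.5}]'
python3 -m jog '[{"ax":0,"ay":0,"az":0,"dx":0,"dy":0,"dz":0,"hand":1.8},{"ax":0,"ay":0,"az":0,"dx":0,"dy":0,"dz":0,"hand":3},{"ax":0,"ay":0,"az":0,"dx":0,"dy":0,"dz":0,"hand":3},{"ax":0,"ay":0,"az":0,"dx":0,"dy":0,"dz":0,"hand":3},{"ax":0,"ay":0,"az":0,"dx":0,"dy":0,"dz":-1,"hand":3},{"ax":0,"ay":0,"az":0,"dx":0,"dy":0,"dz":-2,"hand":3},{"ax":0,"ay":0,"az":0,"dx":0,"dy":0,"dz":-3,"hand":3},{"ax":0,"ay":0,"az":0,"dx":0,"dy":0,"dz":-4,"hand":3},{"ax":0,"ay":0,"az":0,"dx":0,"dy":0,"dz":-4,"hand":3},{"ax":0,"ay":0,"az":0,"dx":0,"dy":0,"dz":-4,"hand":3}]'
python3 to.py 300 420 250 -92.05
```

```text
t: 60.4
eef_pos: [554.4, -28.2, -5.2]
orientation: [0.002, 0.72, 0.694, 0.002]
ft_force: [8.7, 0.6, 2.9]
gripper_width: 0.15
t: 61.65
eef_pos: [550.8, -27.9, 176.1]
orientation: [0.001, 0.72, 0.694, 0.0]
ft_force: [-0.4, -0.1, -0.0]
gripper_width: 0.353
turn [ 0.07  0.01 -0.06] then d cm [ 43.86 -26.67  -7.39] F [-0.4 -0.1 -0. ] w 30.1 t 61.6
```

```bash

python3 -m jog '[{"ax":0,"ay":0,"az":0,"dx":0,"dy":-1,"dz":-3,"hand":3},{"ax":0,"ay":0,"az":0,"dx":4,"dy":-2,"dz":-3,"hand":3},{"ax":0,"ay":0,"az":0,"dx":5,"dy":-2.5,"dz":0,"hand":3},{"ax":0,"ay":0,"az":0,"dx":5,"dy":-2.5,"dz":0,"hand":3},{"ax":0,"ay":0,"az":0,"dx":5,"dy":-2.5,"dz":0,"hand":3},{"ax":0,"ay":0,"az":0,"dx":5,"dy":-2.5,"dz":0,"hand":3},{"ax":0,"ay":0,"az":0,"dx":5,"dy":-2.5,"dz":0,"hand":3},{"ax":0,"ay":0,"az":0,"dx":5,"dy":-2.5,"dz":0,"hand":3},{"ax":0,"ay":0,"az":0,"dx":5,"dy":-2.5,"dz":0,"hand":3},{"ax":0,"ay":0,"az":0,"dx":0,"dy":0,"dz":0,"hand":3}]'
python3 -c "
from h import *
t=grab('top','t9.png')['pixels'];s=grab('side','s9.png')['pixels']
cv2.imwrite('pics/m9.png',np.vstack([cv2.resize(t[190:310,190:480],(796,330),interpolation=2),cv2.resize(s[170:290,180:450],(796,268),interpolation=2)[:,:796]])[:600])"
```

```text
t: 62.9
eef_pos: [358.5, 372.0, 234.4]
orientation: [0.0, 0.718, 0.696, 0.001]
ft_force: [0.3, -0.8, 0.6]
gripper_width: 0.353
```

View pics/m9.png

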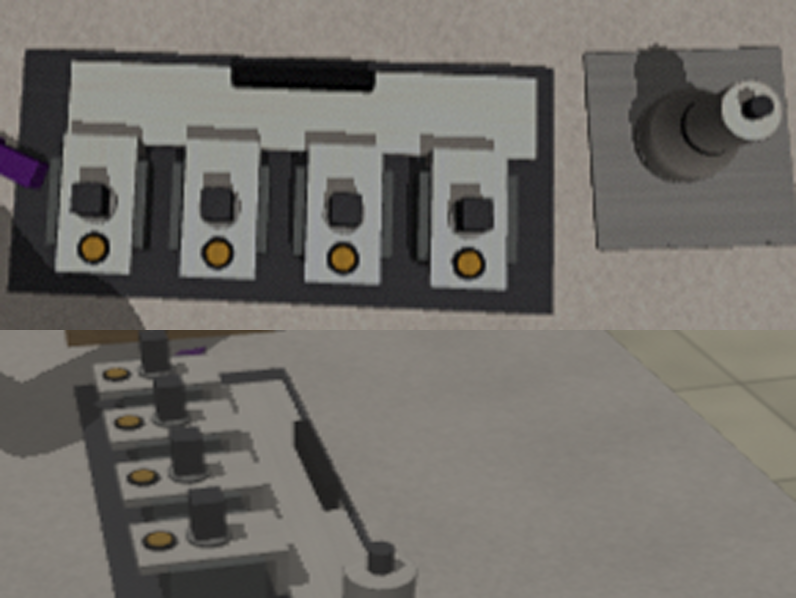

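```bash
python3 - <<'E'
from h import *
im=arm.get_image('top');P=lambda u,v,z: at(im,190+u/2.745,190+v/2.75,z,'top')[:2]
f=[P(72,61,22),P(537,79,22)];n=P(535,158,22)
b=[P(27,50,12),P(552,68,12)]
v=(b[0]-b[1]);L=np.linalg.norm(v);v/=L;u=np.array([v[1],-v[0]])
print(L,[(np.dot(p-b[1],u)+105,np.dot(p-b[1],v)-230) for p in f+[n]])
h=[P(*c,128) for c in[(92,197),(218,203),(345,208),(474,213)]]
print([(round(np.dot(p-b[1],u)+105,1),round(np.dot(p-b[1],v)-230,1)) for p in h])
o,_=ray(im,280,210,'top');t0=cv2.imread('pics/top0.png').astype(int);t1=cv2.imread('pics/t9.png').astype(int)
d=np.abs(t0-t1).max(2)>40
for k,(x0,x1,y0,y1) in dict(jar=(110,160,135,180),block=(425,465,140,190),probe=(400,485,205,285)).items(): print(k,d[y0:y1,x0:x1].mean().round(3))
E
```

```text
455.50848270165534 [(np.float64(94.96463721178046), np.float64(183.75032019411276)), (np.float64(93.28099071768071), np.float64(-215.3248876160047)), (np.float64(25.73754525804989), np.float64(-213.8066448580987))]
[(np.float64(-28.0), np.float64(143.3)), (np.float64(-28.9), np.float64(46.5)), (np.float64(-29.1), np.float64(-50.5)), (np.float64(-29.1), np.float64(-148.4))]
jar 0.0
block 0.0
probe 0.0
```

```bash
python3 -c "
from rig import arm
print(arm.get_state()['t'],arm.sign_off())"
```

```text
the job is handed in; nothing more can be done
63.05 None
```

I pushed a drift fully home in each of the four slides, so no spare was left in the stand. I then laid the straightedge on the bed, pressed it against the lips, let go and moved the arm clear. I handed the job in at about 63 s; no verdict is reported.

**Drifts:** Each one stopped hard on its collar at 25 to 45 N. In the last top image, the heads measured -28 to -29 mm across the bed, against -30 mm expected.

**Straightedge:** It met the lips evenly, at 14 N with almost no yaw moment. The last image puts its far edge at 93 to 95 mm against 95 mm expected, and 4 mrad off parallel. It reaches past the middle of every lip.

**Probe, block and jar:** Their image areas were unchanged from the start.

**What disagreed:**
- **Finger length:** The real fingertips sit about 38 mm above the reported TCP. My first grip closed above the drift head and missed. I then touched the head gently, pressing a little harder than needed (46 N), and corrected for the offset.
- **Camera and arm positions:** These differed by 1 to 2 mm. The wrist camera was also about 2.5 mm off sideways.
- **Straightedge moved:** It had shifted on its own before I picked it up, so I measured its position again.
- **Purple decoy:** It was already lying down when I first got a close view, and it ended up at the bed's edge, clear of the straightedge.

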